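Load the sample mill and put the spare tomatoes by

TASK

Empty both weighing pans of diced radish through the funnel into the mill's jar, so that every piece is down in the jar, then press the mill's green start button fully in. Stand both empty pans upright back on the steel tray, and lower every whole tomato gently into the deep white tub, setting each down on its floor without letting it drop. Leave the bottle and the beaker behind the work where they stand.

Things in the scene. Friction and masses are not known exactly. Their poses are not given: they have to be found in the camera images.
- jar_floor (a point): Centre of the inside floor of the sample mill's clear upright jar, z up. Bore 70 mm, rim 96 mm above this point; the jar is fixed on the mill's white base plate (130 x 265 x 20 mm, from 195 mm on the -y side of this point to 70 mm on the +y side). The funnel's spout (59 mm bore) reaches into the jar to 84 mm above this point, so the jar can only be filled through the funnel.
- funnel_rim (a point): Centre of the funnel's mouth at rim height, 160 mm above the jar floor and 184 mm above the bench. The fixed aluminium funnel is 150 mm wide inside at the rim and narrows in 54 mm of height to its spout. Axes are the mill's: the start button lies 140 mm from here towards -y.
- start_top (a point): Centre of the top of the mill's round green start button (32 mm across), on the grey control box (90 x 85 mm, 65 mm high) on the mill's base plate. It is pressed straight down.
- start (a joint): Travel of the start button: 0 m released, 0.006 m fully down; a spring brings it back, fully down takes 5 N.
- tray: Fixed flat steel tray, 220 (x) x 300 (y) x 8 mm, origin at the centre of its underside; the two pans stand on it.
- tub: Fixed deep white open tub, outside 280 (x) x 165 (y) x 78 mm high, walls and floor 5 mm, origin at the centre of its underside. The tomatoes go in it side by side along x.
- pan1_grip (a point): Centre of the handle bar of weighing pan 1 (160 g). The black bar, 14 mm thick (along pan x), 70 mm long (y), 20 mm high, arches over the pan; this point is 85 mm above the pan's underside, with 72 mm free between floor and bar. The aluminium pan, 130 (x) x 70 (y) mm, has 33 mm high walls at the back (-x) and sides (lower near the lip); its +x end is the open pouring lip. z is its up.
- pan1_lip (a point): Middle of the pouring lip of pan 1, at floor level at its open +x end, 75 mm ahead of (+x) and 82 mm below the bar's centre in the pan's frame. A rounded sill 7 mm high runs along the lip. Held by the bar with the lip end tipped down 50 to 70 degrees, the pan empties; stragglers come with a shake.
- pan2_grip (a point): Centre of the handle bar of weighing pan 2 (160 g). The black bar, 14 mm thick (along pan x), 70 mm long (y), 20 mm high, arches over the pan; this point is 85 mm above the pan's underside, with 72 mm free between floor and bar. The aluminium pan, 130 (x) x 70 (y) mm, has 33 mm high walls at the back (-x) and sides (lower near the lip); its +x end is the open pouring lip. z is its up.
- pan2_lip (a point): Middle of the pouring lip of pan 2, at floor level at its open +x end, 75 mm ahead of (+x) and 82 mm below the bar's centre in the pan's frame. A rounded sill 7 mm high runs along the lip. Held by the bar with the lip end tipped down 50 to 70 degrees, the pan empties; stragglers come with a shake.
- piece1_c (a point): Centre of a piece of diced white radish, a 20 mm cube with rounded edges, 10 g, at the start in pan 1. May be absent.
- piece2_c (a point): Centre of a piece of diced white radish, a 20 mm cube with rounded edges, 10 g, at the start in pan 1. May be absent.
- piece3_c (a point): Centre of a piece of diced white radish, a 20 mm cube with rounded edges, 10 g, at the start in pan 1. May be absent.
- piece4_c (a point): Centre of a piece of diced white radish, a 20 mm cube with rounded edges, 10 g, at the start in pan 1. May be absent.
- piece5_c (a point): Centre of a piece of diced white radish, a 20 mm cube with rounded edges, 10 g, at the start in pan 2. May be absent.
- piece6_c (a point): Centre of a piece of diced white radish, a 20 mm cube with rounded edges, 10 g, at the start in pan 2. May be absent.
- piece7_c (a point): Centre of a piece of diced white radish, a 20 mm cube with rounded edges, 10 g, at the start in pan 2. May be absent.
- piece8_c (a point): Centre of a piece of diced white radish, a 20 mm cube with rounded edges, 10 g, at the start in pan 2. May be absent.
- fruit1_c (a point): Centre of a whole tomato, 67 mm across and 58 mm high, its widest part 22 to 38 mm up (this point is 30 mm up), 140 g; it stands on a flattened 50 mm foot, z axis along its core. May be absent.
- fruit2_c (a point): Centre of a whole tomato, 67 mm across and 58 mm high, its widest part 22 to 38 mm up (this point is 30 mm up), 140 g; it stands on a flattened 50 mm foot, z axis along its core. May be absent.
- fruit3_c (a point): Centre of a whole tomato, 67 mm across and 58 mm high, its widest part 22 to 38 mm up (this point is 30 mm up), 140 g; it stands on a flattened 50 mm foot, z axis along its core. May be absent.
- wash_bottle: White bottle, 60 mm across, 170 mm high, a bystander behind the work, origin at the centre of its underside.
- beaker: Empty glass beaker, 72 mm across, 100 mm high, a bystander, origin at the centre of its underside.

How it is judged (in metres and radians):
On the way, in this order (a step that is already met when the one before it is completed fails the run):
1. every piece of radish is down in the mill's jar (horizontal distance between each of piece1_c, piece2_c, piece3_c, piece4_c, piece5_c, piece6_c, piece7_c, piece8_c and jar_floor below 0.035 m and z of piece1_c in the frame of jar_floor between 0 and 0.092 m and z of piece2_c in the frame of jar_floor between 0 and 0.092 m and z of piece3_c in the frame of jar_floor between 0 and 0.092 m and z of piece4_c in the frame of jar_floor between 0 and 0.092 m and z of piece5_c in the frame of jar_floor between 0 and 0.092 m and z of piece6_c in the frame of jar_floor between 0 and 0.092 m and z of piece7_c in the frame of jar_floor between 0 and 0.092 m and z of piece8_c in the frame of jar_floor between 0 and 0.092 m), for 0.3 s.
2. then the start button is pressed in (at least 4.5 of its 6 mm) (value of joint start above 0.0045 m), for 0.05 s.
At the end, for the whole second after the job is handed in: Every piece in the jar (within 35 mm of its axis, up to 92 mm above its floor); both pans upright (0.1 rad) at rest on the tray, handle centres over it; every tomato at rest in the tub, centre inside its walls and under 50 mm above its underside; start button released (all of step 1 and x of fruit1_c in the frame of tub between -0.135 and 0.135 m and y of fruit1_c in the frame of tub between -0.08 and 0.08 m and z of each of fruit1_c, fruit2_c, fruit3_c in the frame of tub below 0.05 m and linear speed of each of fruit1, fruit2, fruit3, pan1, pan2 below 0.03 m/s and x of fruit2_c in the frame of tub between -0.135 and 0.135 m and y of fruit2_c in the frame of tub between -0.08 and 0.08 m and x of fruit3_c in the frame of tub between -0.135 and 0.135 m and y of fruit3_c in the frame of tub between -0.08 and 0.08 m and angle between each of pan1_grip, pan2_grip's own z axis and vertical below 0.1 rad and x of pan1_grip in the frame of tray between -0.11 and 0.11 m and y of pan1_grip in the frame of tray between -0.15 and 0.15 m and z of pan1_grip in the frame of tray between 0.085 and 0.102 m and x of pan2_grip in the frame of tray between -0.11 and 0.11 m and y of pan2_grip in the frame of tray between -0.15 and 0.15 m and z of pan2_grip in the frame of tray between 0.085 and 0.102 m and value of joint start below 0.003 m); the robot touches nothing.
It fails at once if a tomato moves faster than 0.6 m/s inside the tub (let fall 20 mm or more, or thrown in) ((x of fruit1_c in the frame of tub between -0.135 and 0.135 m and y of fruit1_c in the frame of tub between -0.08 and 0.08 m and z of fruit1_c in the frame of tub below 0.08 m and linear speed of fruit1 above 0.6 m/s) or (x of fruit2_c in the frame of tub between -0.135 and 0.135 m and y of fruit2_c in the frame of tub between -0.08 and 0.08 m and z of fruit2_c in the frame of tub below 0.08 m and linear speed of fruit2 above 0.6 m/s) or (x of fruit3_c in the frame of tub between -0.135 and 0.135 m and y of fruit3_c in the frame of tub between -0.08 and 0.08 m and z of fruit3_c in the frame of tub below 0.08 m and linear speed of fruit3 above 0.6 m/s)).
It fails at once if a bystander (bottle, beaker) is moved more than 30 mm or tipped (distance of any of wash_bottle, beaker from where it was at the start of the episode above 0.03 m or angle between any of wash_bottle, beaker's own z axis and vertical above 0.35 rad).
Of piece1, piece2, piece3, piece4, piece5, piece6, piece7, piece8 only 5 to 8 are there at a start; the rules pass over those that are not, and their reading is None.
Of fruit1, fruit2, fruit3 only 1 to 3 are there at a start; the rules pass over those that are not, and their reading is None.
At some moment in a run one of pan1, pan2 may be knocked a few centimetres aside while the robot is not near it.
It also fails if it takes over 210 s, if anything falls off the work surface, if the arm or the gripper's body presses on something with over 40 N, if the wrist force passes 120 N, or if a joint passes its speed limit or range.

ROBOT

A 6-joint arm with a two-finger parallel gripper is mounted at the origin on the work surface. World frame = base frame: x ahead of the robot, y to its left, z up, the work surface at z = 0. Lengths are in mm, angles in degrees, forces in N, time in s.
With the tool pointing down it reaches from about 300 to 850 mm from the base axis. Payload 4.2 kg.
Tool frame: the origin (TCP) lies at the very end of the fingers, on their centre line; the grasp point (between the pads) lies 19 mm behind it; z points along the fingers, y is the direction in which the jaws open and shut (so a half turn about z gives the same grasp; the last joint's range is limited). The gripper opens to 91 mm and grips with 3 to 60 N. Pads are 32 mm wide; open, the fingers measure 118 mm over their backs; the gripper's body (76 mm by 178 mm) begins 60 mm behind the grasp point.
Start: joints at [73.167, 18.312, 89.639, -0, 72.044, -1.146], TCP at [155.477, 553.597, 213.976] pointing down, gripper open.
Joint ranges: [-177.97, 177.97], [-48.28, 115.42], [12.27, 149.76], [-77.06, 257.06], [2.81, 150.46], [-146.56, 146.56]. Speed limits (degrees/s): [147.25, 147.25, 180, 180, 180, 180].

INTERFACE

Orientations are given as [roll, pitch, yaw] about the fixed x, y, z axes, in that order (R = Rz(yaw) Ry(pitch) Rx(roll)).
In Python, from workcell import monitor, eyes, job gives the robot as it stands.
- The arm moves only by the tool move_arm, never from a script. Its argument "increments" is a list that holds one entry, the list of rows, each a list of 7 numbers: the opening, from 0 (shut) to 1 (fully open), then the shift along the tool's x, y, z in cm, then the turn, a rotation vector about the tool's x, y, z in rad. In form: [[[jaw, x, y, z, ax, ay, az], ...]]. A call has 1 to 12 rows; each row shifts and turns the pose as measured when the row begins, along the tool's axes as they then stand; what a row does not reach is not made up. A row lasts 1/8 s, in which the tool goes at most 62.5 mm and 10.7 degrees, less where a joint would pass 70% of its speed; a pose out of reach is approached as far as the arm can. A call is refused whole if a number of a shift passes 6.25 or a number of a turn 0.188, either way. A call with a gripper value outside its range is refused whole. The fingers move at their own pace and stop on an object; "force" is the grip in N (left out, the last holds). Time passes only in rows, so rows that do not move let the fingers close. It gives the time, the measured TCP pose, the force and the opening at its end, in the units of the state.
- monitor.state(): the state, without advancing time (a new reading comes with each control period).
- eyes.grab_frame(name): name is "scene" or "top" or "wrist"; returns a dict with "color" (400x640x3 uint8, red, green, blue), "z_map" (400x640 float32, mm along the optical axis (not along the pixel's ray), 0 where there is no reading), "camera_matrix" (3x3 intrinsics, pixels), "rvec" (rotation vector, rad) and "tvec" (3), from world to camera coordinates, as OpenCV has them. Camera axes: x right, y down, z forward; pixel columns grow to the right and rows downward; lengths in mm; the calibration is good to about 2 mm. A picture is of the moment at which its call begins.
- job.job_done(): hands the job in, once; it reports no verdict.
The state is a dict: "time_s": time; "qpos": joint angles; "qvel": joint speeds; "effort": joint torques, N m; "ee_pos": TCP position; "ee_rot": TCP orientation; "force": force on the tool from outside, world axes, zero at the start; "torque": the same for the moment, N m; "gripper_width": finger opening in mm.
Only numpy, scipy, OpenCV 4.12 (cv2) and the standard library are available. Lean on these libraries where they do the work, as an engineer would, in place of code of your own. Each camera call takes 0.05 s, during which the arm holds its last target. There are 200 camera calls.

## Working session

There is one attempt and no reset: what is moved stays moved. The work goes in short steps, Python scripts to look and compute and a tool call to move; the robot and the scene stay as the last step left them, time stands still between calls to the robot, and variables do not carry over. Pictures are saved under pics/ and viewed, about 12 in all and at most 16, crops included, and the job is handed in when it is done.

Besides the shell and the picture viewer there is one more tool, called after ">>>" by a JSON object that holds its "op" and its "data", one argument or row to a line. move_arm: Moves the arm, as the interface text tells. Its arguments: {"type":"object","properties":{"increments":{"type":"array"},"force":{"type":"number"}},"required":["increments"]}

```bash
ls; mkdir -p pics; cat > h.py <<'E'
import numpy as np, cv2
from scipy.spatial.transform import Rotation as R
from workcell import monitor, eyes, job
def grab(n):
    f=eyes.grab_frame(n); Rm=cv2.Rodrigues(np.array(f["rvec"],float))[0]; t=np.array(f["tvec"],float).ravel()
    K=f["camera_matrix"]; z=f["z_map"]; v,u=np.mgrid[:z.shape[0],:z.shape[1]]
    c=np.stack([(u-K[0,2])/K[0,0]*z,(v-K[1,2])/K[1,1]*z,z],-1)
    f["xyz"]=(c-t)@Rm; f["xyz"][z==0]=np.nan; return f
def save(n,img): cv2.imwrite(f"pics/{n}.png",cv2.cvtColor(img,cv2.COLOR_RGB2BGR))
E
python3 - <<'E'
from h import *
import pickle
s=monitor.state(); print(s)
d={}
for n in("scene","top"):
    f=grab(n); save(n+"0",f["color"]); d[n]=f
    print(n, f["camera_matrix"].tolist(), f["rvec"],f["tvec"])
pickle.dump(d,open("d0.pkl","wb"))
E
```

```text
pics
{'time_s': 0.0, 'qpos': array([ 7.31677755e+01,  1.83514554e+01,  8.97071755e+01, -1.13742997e-03,
        7.20412422e+01, -1.14531990e+00]), 'qvel': array([ 0.01170309,  0.01558862,  0.00556245,  0.03949548, -0.02878765,
       -0.03800547]), 'effort': array([-3.01887496e-05, -4.12465811e+01, -2.31966323e+01,  7.25727179e-02,
        4.59800370e-02, -1.54517111e-04]), 'ee_pos': array([155.3240784 , 553.10654895, 213.11690749]), 'ee_rot': array([-1.79900125e+02, -9.15106508e-04,  1.64313446e+02]), 'force': array([ 0.27711494, -0.24455281,  0.2951035 ]), 'torque': array([ 0.02235262, -0.01008036, -0.01201913]), 'gripper_width': 91.0884398469662}
scene [[483.36068436732927, 0.0, 309.09764618304996], [0.0, 483.36068436732927, 191.62154120399424], [0.0, 0.0, 1.0]] [ 1.11631309  2.58889805 -0.75202486] [ 392.60535709 -306.86352322 1738.3988976 ]
top [[496.64343090911046, 0.0, 321.78709363571517], [0.0, 496.64343090911046, 198.40390627502757], [0.0, 0.0, 1.0]] [ 2.12366382 -2.1732493   0.16904182] [  36.51893654  583.95595291 1189.21210576]
```

View pics/top0.png

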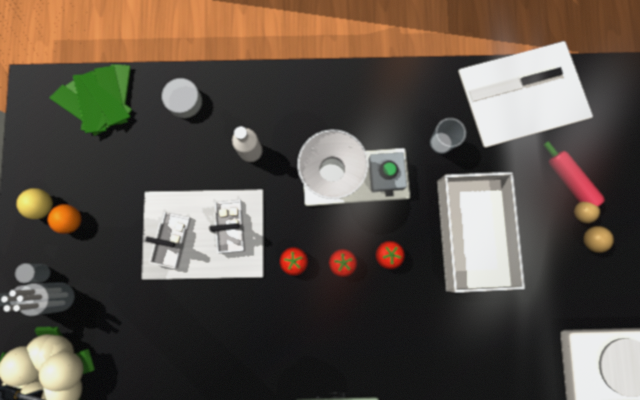

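View pics/scene0.png

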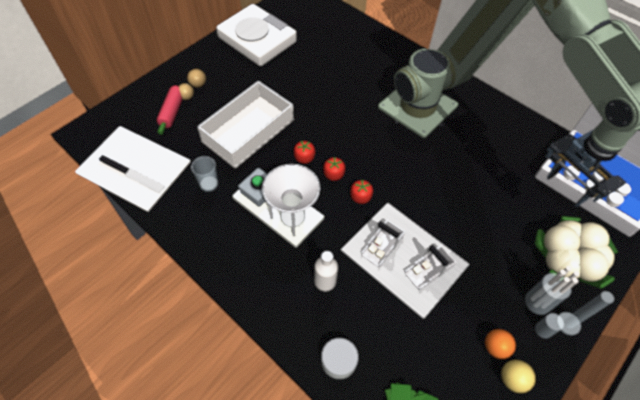

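The top view shows the tray at (203,235) with pans at (175,240) and (230,225). Three tomatoes are at (293,262), (343,263) and (390,255), the funnel at (333,165), the button at (390,170) and the tub at (482,233). The bottle is at (247,145) and the beaker at (448,135). The scene view agrees.

```bash
python3 - <<'E'
from h import *
import pickle
d=pickle.load(open("d0.pkl","rb")); f=d["top"]; X=f["xyz"]; C=f["color"]; hsv=cv2.cvtColor(C,cv2.COLOR_RGB2HSV)
H,S,V=[hsv[...,i].astype(int) for i in range(3)]
v,u=np.mgrid[:400,:640]
def box(a,b,c,e): return (u>=a)&(u<=b)&(v>=c)&(v<=e)
def med(m,nm): P=X[m&np.isfinite(X[...,2])]; print(nm,len(P),P.mean(0).round(1),P.min(0).round(),P.max(0).round()); return P
for nm,b in(("t1",(278,310,245,280)),("t2",(327,360,245,280)),("t3",(374,407,238,273))):
    m=box(*b)&(X[...,2]>20)&(S>100)&((H<12)|(H>165)); P=med(m,nm)
    A=np.c_[2*P[:,:2],np.ones(len(P))]; 
m=box(370,412,150,185)&(H>45)&(H<80)&(S>120)&(V>80); med(m,"green")
m=box(290,372,125,205)&(X[...,2]>175); P=med(m,"funnel rim"); 
A=np.c_[2*P[:,:2],np.ones(len(P))];s=np.linalg.lstsq(A,(P[:,:2]**2).sum(1),rcond=None)[0];print("fit",s[:2],np.sqrt(s[2]+s[:2]@s[:2]))
m=box(368,408,148,195)&(X[...,2]>75)&(X[...,2]<95); P=med(m,"ctrlbox"); print(cv2.minAreaRect(P[:,:2].astype(np.float32)))
m=box(430,530,165,300)&(X[...,2]>70); P=med(m,"tubrim"); print(cv2.minAreaRect(P[:,:2].astype(np.float32)))
m=box(135,270,185,285)&(X[...,2]>4)&(X[...,2]<12)&(V>120); P=med(m,"tray"); print(cv2.minAreaRect(P[:,:2].astype(np.float32)))
for nm,b in(("panL",(142,200,205,275)),("panR",(205,250,195,258))):
    m=box(*b)&(X[...,2]>85)&(V<90); P=med(m,nm+" bar"); print(cv2.minAreaRect(P[:,:2].astype(np.float32)))
    m=box(*b)&(X[...,2]>14)&(V>60)&(X[...,2]<60); P=med(m,nm+" body"); print(cv2.minAreaRect(P[:,:2].astype(np.float32)))
med(box(230,265,125,165)&(X[...,2]>100),"bottle"); med(box(425,470,115,155)&(X[...,2]>20),"beaker")
c=cv2.resize(C[190:282,138:268],(780,552),interpolation=cv2.INTER_CUBIC); save("pans0",c)
E
```

```text
t1 470 [431.6  96.   52.1] [401.  65.  34.] [464. 129.  65.]
t2 474 [425.3 -21.8  52.3] [393. -55.  31.] [459.   9.  65.]
t3 473 [ 441.5 -136.2   51.8] [ 410. -173.   25.] [ 476. -106.   68.]
green 104 [ 647.7 -143.3   88.4] [ 633. -157.   78.] [ 661. -131.   94.]
funnel rim 819 [646.1  -1.8 180.8] [563. -78. 175.] [719.  76. 190.]
fit [ 6.40506699e+02 -6.22700334e-01] 73.58020439332796
ctrlbox 285 [ 646.1 -139.2   83.1] [ 623. -162.   75.] [ 671. -117.   94.]
((647.2296142578125, -140.08738708496094), (45.579833984375, 46.60784149169922), 63.372013092041016)
tubrim 1044 [ 490.7 -364.1   77.7] [ 352. -446.   70.] [ 633. -275.   86.]
((492.29681396484375, -361.2718811035156), (279.8353576660156, 167.83753967285156), 1.184815764427185)
tray 6720 [504.8 321.    8.9] [396. 175.   4.] [619. 477.  12.]
((507.5302734375, 326.26556396484375), (301.99072265625, 222.14108276367188), 89.68553161621094)
panL bar 151 [481.7 399.6 103.6] [469. 368.  90.] [494. 435. 111.]
((482.2686462402344, 401.7813415527344), (67.89077758789062, 13.432056427001953), 78.17727661132812)
panL body 882 [490.3 399.8  26.6] [404. 330.  14.] [581. 472.  59.]
((493.0484924316406, 400.2266540527344), (143.97616577148438, 175.0839080810547), 88.67338562011719)
panR bar 152 [513.  253.9 103.3] [505. 220.  86.] [520. 286. 111.]
((513.775146484375, 253.4894561767578), (12.76669979095459, 65.99675750732422), 5.723580360412598)
panR body 756 [524.2 255.8  26.4] [445. 205.  14.] [603. 315.  60.]
((523.5202026367188, 259.9750671386719), (109.84358978271484, 158.78224182128906), 88.68802642822266)
bottle 500 [713.8 202.8 132.5] [691. 177. 100.] [747. 236. 175.]
beaker 708 [ 734.5 -293.6   68.8] [ 695. -326.   20.] [ 767. -254.  107.]
```

View pics/pans0.png

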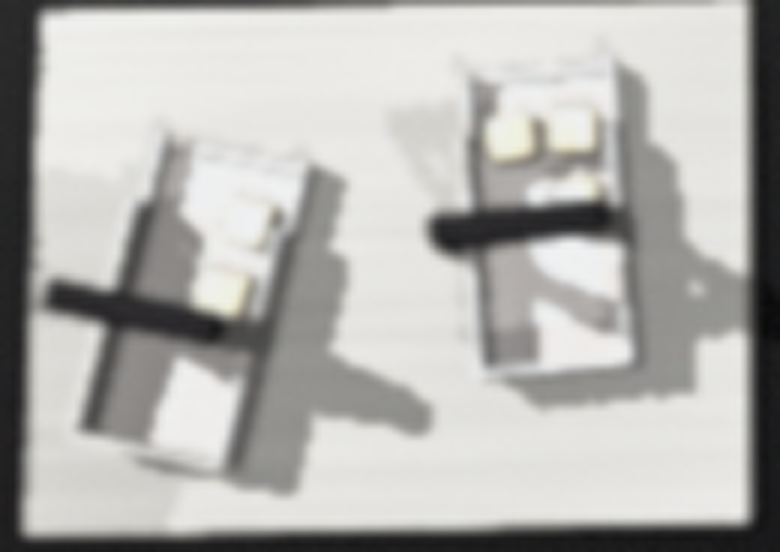

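```bash
cat >> h.py <<'E'
import json
def plan(p,rpy,n,jaw,s=None,rec=True):
    "rows (rounded) from the measured pose to pose p,rpy: straight line, even turn"
    s=s or monitor.state()
    if rec: open("log.jsonl","a").write(json.dumps([list(map(float,s["qpos"])),list(map(float,s["ee_pos"])),list(map(float,s["ee_rot"]))])+"\n")
    R0=R.from_euler("xyz",s["ee_rot"],degrees=True); R1=R.from_euler("xyz",rpy,degrees=True)
    w=(R0.inv()*R1).as_rotvec()/n; dp=(np.array(p)-s["ee_pos"])/n
    print("t%.2f pos %s rot %s F %s w %.1f q %s"%(s["time_s"],s["ee_pos"].round(1),s["ee_rot"].round(1),s["force"].round(1),s["gripper_width"],s["qpos"].round(1)))
    rows=[]
    for k in range(n):
        t=(R0*R.from_rotvec(w*k)).inv().apply(dp)/10
        rows.append([jaw]+[round(float(x),2) for x in t]+[round(float(x),3) for x in w])
    m=np.abs(np.array(rows)); print("max",m[:,1:4].max(),m[:,4:].max()); print(json.dumps([rows]).replace(" ",""))
E
python3 - <<'E'
from h import *
import pickle
X=pickle.load(open("d0.pkl","rb"))["top"]["xyz"].reshape(-1,3)
for nm,c,yaw in(("L",(482,401.5),-11.8),("R",(513.5,253.5),5.7)):
    a=np.radians(yaw); D=X[:,:2]-c; px=D@[np.cos(a),np.sin(a)]; py=D@[-np.sin(a),np.cos(a)]
    for x0 in range(-75,95,10):
        m=(abs(py)<42)&(px>=x0)&(px<x0+10); z=np.sort(X[m,2]); mm=m&(abs(py)>28); zz=np.sort(X[mm,2])
        print(nm,x0,"all p90 %.0f side p90 %.0f med %.0f"%(np.percentile(z,90),np.percentile(zz,90),np.median(z)))
plan((514,253.5,213),(180,0,95.7),10,1)
E
```

```text
L -75 all p90 12 side p90 12 med 9
L -65 all p90 13 side p90 13 med 9
L -55 all p90 44 side p90 43 med 15
L -45 all p90 38 side p90 40 med 13
L -35 all p90 37 side p90 39 med 14
L -25 all p90 37 side p90 41 med 13
L -15 all p90 101 side p90 65 med 15
L -5 all p90 106 side p90 105 med 103
L 5 all p90 104 side p90 99 med 29
L 15 all p90 37 side p90 41 med 19
L 25 all p90 38 side p90 41 med 13
L 35 all p90 41 side p90 43 med 17
L 45 all p90 33 side p90 28 med 15
L 55 all p90 21 side p90 26 med 12
L 65 all p90 21 side p90 26 med 14
L 75 all p90 12 side p90 12 med 9
L 85 all p90 13 side p90 12 med 9
R -75 all p90 12 side p90 12 med 9
R -65 all p90 12 side p90 12 med 9
R -55 all p90 44 side p90 39 med 16
R -45 all p90 40 side p90 43 med 13
R -35 all p90 39 side p90 42 med 13
R -25 all p90 30 side p90 41 med 13
R -15 all p90 100 side p90 81 med 15
R -5 all p90 106 side p90 105 med 102
R 5 all p90 105 side p90 103 med 100
R 15 all p90 40 side p90 43 med 15
R 25 all p90 36 side p90 43 med 14
R 35 all p90 37 side p90 41 med 30
R 45 all p90 34 side p90 28 med 28
R 55 all p90 22 side p90 26 med 12
R 65 all p90 18 side p90 25 med 13
R 75 all p90 13 side p90 13 med 10
R 85 all p90 14 side p90 12 med 9
t0.10 pos [155.3 553.2 213.2] rot [-179.9   -0.   164.3] F [0.3 1.  0.5] w 91.1 q [73.2 18.3 89.7  0.  72.  -1.1]
max 4.67 0.12
[[[1,-4.26,-1.92,0.0,-0.0,0.0,0.12],[1,-4.46,-1.39,0.0,-0.0,0.0,0.12],[1,-4.6,-0.85,0.0,-0.0,0.0,0.12],[1,-4.66,-0.29,0.0,-0.0,0.0,0.12],[1,-4.67,0.27,0.0,-0.0,0.0,0.12],[1,-4.6,0.82,0.0,-0.0,0.0,0.12],[1,-4.47,1.36,0.0,-0.0,0.0,0.12],[1,-4.28,1.89,0.0,-0.0,0.0,0.12],[1,-4.02,2.39,0.0,-0.0,0.0,0.12],[1,-3.71,2.85,0.0,-0.0,0.0,0.12]]]
```

Both pans have their lips at the +x end, and L and R are oriented as assumed. Next I move above pan R.

>>> {"op": "move_arm", "data": {
  "increments": [
    [[1,-4.26,-1.92,0,0,0,0.12],[1,-4.46,-1.39,0,0,0,0.12],[1,-4.6,-0.85,0,0,0,0.12],[1,-4.66,-0.29,0,0,0,0.12],[1,-4.67,0.27,0,0,0,0.12],[1,-4.6,0.82,0,0,0,0.12],[1,-4.47,1.36,0,0,0,0.12],[1,-4.28,1.89,0,0,0,0.12],[1,-4.02,2.39,0,0,0,0.12],[1,-3.71,2.85,0,0,0,0.12]]
  ]
}}

```text
time_s: 1.35
ee_pos: [516.1, 238.9, 209.1]
ee_rot: [-179.7, 0.3, 93.7]
force: [0.9, 1.0, 1.2]
gripper_width: 91.0
```

```bash
python3 - <<'E'
from h import *
plan((514,253.5,180),(180,0,95.7),4,1)
f=grab("wrist"); save("w1",f["color"]); X=f["xyz"]; V=f["color"].max(-1)
m=(X[...,2]>88)&(X[...,2]<112)&(V<90)&(abs(X[...,0]-514)<50)&(abs(X[...,1]-253)<60)
P=X[m]; print(len(P),P.mean(0),cv2.minAreaRect(P[:,:2].astype(np.float32)))
E
```

```text
t1.35 pos [516.1 238.9 209.1] rot [-179.7    0.3   93.7] F [0.9 1.  1.2] w 91.0 q [23.8 18.1 90.6 -0.2 71.7 20.2]
max 0.73 0.009
[[[1,0.37,-0.03,0.73,-0.001,0.001,-0.009],[1,0.37,-0.02,0.73,-0.001,0.001,-0.009],[1,0.37,-0.02,0.73,-0.001,0.001,-0.009],[1,0.37,-0.02,0.73,-0.001,0.001,-0.009]]]
1341 [513.68296104 258.16601592 102.62864461] ((513.862060546875, 256.3841857910156), (13.357550621032715, 68.74560546875), 4.490262508392334)
```

View pics/w1.png

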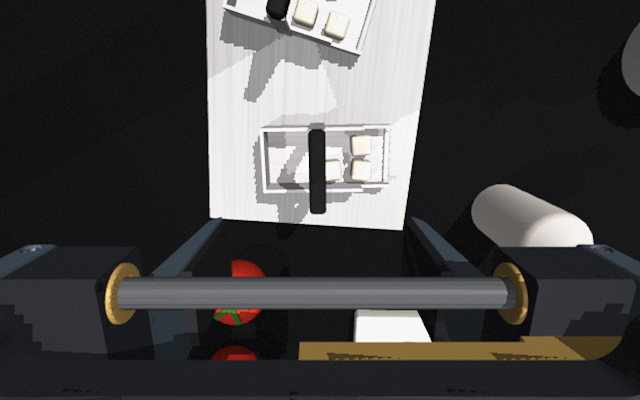

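Wrist view: the pan R bar runs from (317,130) to (317,213), with three pieces at (361,145), (333,170) and (361,170). The bar centre is at about (513.8, 255). I descend and grip it.

>>> {"op": "move_arm", "data": {
  "increments": [
    [[1,0.4,-0.05,2.5,0,0,-0.01],[1,0.4,-0.05,2.5,0,0,-0.01],[1,0.4,0,2.5,0,0,0],[1,0.4,0,2.2,0,0,0],[1,0,0,1.5,0,0,0],[1,0,0,1,0,0,0],[1,0,0,0,0,0,0]]
  ]
}}

```text
time_s: 2.28
ee_pos: [518.8, 248.0, 81.3]
ee_rot: [-179.8, 0.6, 94.3]
force: [0.0, 0.6, -0.2]
gripper_width: 91.1
```

```bash
python3 - <<'E'
from h import *
plan((513.8,255,74),(180,0,95),3,1)
E
```

```text
t2.27 pos [518.8 248.   81.3] rot [-179.8    0.6   94.3] F [ 0.   0.6 -0.2] w 91.1 q [ 24.7  25.  100.   -0.6  55.5  20.7]
max 0.25 0.004
[[[1,0.25,-0.15,0.24,-0.001,0.003,-0.004],[1,0.25,-0.15,0.24,-0.001,0.003,-0.004],[1,0.25,-0.15,0.24,-0.001,0.003,-0.004]]]
```

>>> {"op": "move_arm", "data": {
  "increments": [
    [[1,0.25,-0.15,0.24,0,0.003,-0.004],[1,0.25,-0.15,0.24,0,0.003,-0.004],[1,0.25,-0.15,0.24,0,0.003,-0.004],[0,0,0,0,0,0,0],[0,0,0,0,0,0,0],[0,0,0,0,0,0,0],[0,0,0,0,0,0,0],[0,0,0,0,0,0,0]]
  ],
  "force": 40
}}

```text
time_s: 3.28
ee_pos: [514.9, 256.2, 76.0]
ee_rot: [180.0, -0.1, 95.1]
force: [-0.4, 0.4, 0.0]
gripper_width: 44.2
```

>>> {"op": "move_arm", "data": {
  "increments": [
    [[0,0,0,-1,0,0,0],[0,0,0,-2,0,0,0],[0,0,0,-3,0,0,0],[0,0,0,-4,0,0,0],[0,0,0,-4,0,0,0],[0,0,0,-4,0,0,0],[0,0,0,-2,0,0,0],[0,0,0,-1,0,0,0]]
  ]
}}

```text
time_s: 4.28
ee_pos: [514.4, 255.6, 297.0]
ee_rot: [179.8, -0.1, 95.1]
force: [-0.0, 0.0, -0.6]
gripper_width: 0.6
```

```bash
python3 - <<'E'
from h import *
plan((513.8,255,270),(180,0,95),3,0)
f=grab("wrist"); X=f["xyz"]; V=f["color"].max(-1)
save("w2",f["color"])
E
```

```text
t4.28 pos [514.4 255.6 297. ] rot [ 1.798e+02 -1.000e-01  9.510e+01] F [-0.   0.  -0.6] w 0.6 q [25.3 15.9 81.2  0.  82.7 20.2]
max 0.9 0.001
[[[0,-0.02,-0.02,0.9,0.001,-0.001,0.0],[0,-0.02,-0.02,0.9,0.001,-0.001,0.0],[0,-0.02,-0.02,0.9,0.001,-0.001,0.0]]]
```

View pics/w2.png

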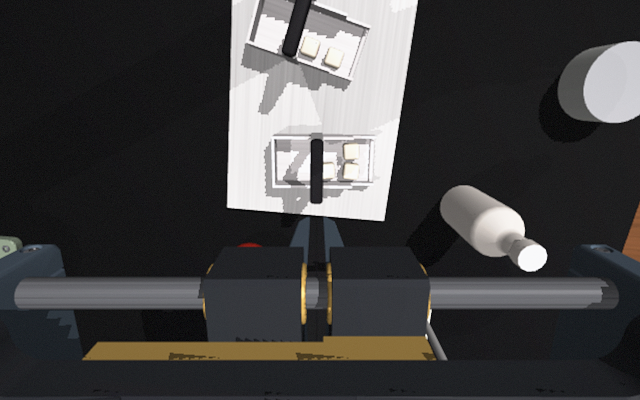

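The fingers close at about 75 mm/s, so I lifted before they had shut. The pan is undisturbed, bar at (317,170). I'll go back down with the jaws half open.

>>> {"op": "move_arm", "data": {
  "increments": [
    [[0.6,0,0,2,0,0,0],[0.6,0,0,2,0,0,0],[0.6,0,0,2,0,0,0],[0.6,0,0,1.5,0,0,0],[0.6,0,0,1.5,0,0,0],[0.6,0,0,1,0,0,0],[0.6,0,0,0,0,0,0]]
  ]
}}

```text
time_s: 5.2
ee_pos: [514.0, 255.5, 191.9]
ee_rot: [179.9, -0.1, 95.1]
force: [-0.6, 0.6, -0.1]
gripper_width: 54.6
```

```bash
python3 - <<'E'
from h import *
plan((513.8,255,75),(180,0,95),8,0.6)
E
```

```text
t5.20 pos [514.  255.5 191.9] rot [ 1.799e+02 -1.000e-01  9.510e+01] F [-0.6  0.6 -0.1] w 54.6 q [25.3 19.  91.9  0.  69.  20.2]
max 1.46 0.0
[[[0.6,-0.01,-0.0,1.46,0.0,-0.0,0.0],[0.6,-0.01,-0.0,1.46,0.0,-0.0,0.0],[0.6,-0.01,-0.0,1.46,0.0,-0.0,0.0],[0.6,-0.01,-0.0,1.46,0.0,-0.0,0.0],[0.6,-0.01,-0.0,1.46,0.0,-0.0,0.0],[0.6,-0.01,-0.0,1.46,0.0,-0.0,0.0],[0.6,-0.01,-0.0,1.46,0.0,-0.0,0.0],[0.6,-0.01,-0.0,1.46,0.0,-0.0,0.0]]]
```

>>> {"op": "move_arm", "data": {
  "increments": [
    [[0.6,0,0,2.2,0,0,0],[0.6,0,0,2.2,0,0,0],[0.6,0,0,2.2,0,0,0],[0.6,0,0,2,0,0,0],[0.6,0,0,1.4,0,0,0],[0.6,0,0,0.8,0,0,0],[0.6,0,0,0.2,0,0,0],[0.6,0,0,0,0,0,0]]
  ]
}}

```text
time_s: 6.2
ee_pos: [519.4, 258.2, 84.3]
ee_rot: [179.2, -0.3, 95.1]
force: [0.2, 1.2, 0.9]
gripper_width: 54.7
```

>>> {"op": "move_arm", "data": {
  "increments": [
    [[0,0,0,0,0,0,0],[0,0,0,0,0,0,0],[0,0,0,0,0,0,0],[0,0,0,0,0,0,0],[0,0,0,0,0,0,0],[0,0,0,0,0,0,0],[0,0,0,0,0,0,0]]
  ]
}}

```text
time_s: 7.08
ee_pos: [519.3, 258.4, 85.8]
ee_rot: [179.2, -0.4, 95.0]
force: [-0.7, 0.1, -0.1]
gripper_width: 13.6
```

I gripped about 11 mm too high, so I open, lower and re-grip.

>>> {"op": "move_arm", "data": {
  "increments": [
    [[0.35,0,0,0,0,0,0],[0.35,0,0,0,0,0,0],[0.35,0,0,0.4,0.007,0,0],[0.35,0,0,0.4,0.007,0,0],[0.35,0,0,0.3,0,0,0],[0,0,0,0,0,0,0],[0,0,0,0,0,0,0],[0,0,0,0,0,0,0],[0,0,0,0,0,0,0],[0,0,0,0,0,0,0]]
  ]
}}

```text
time_s: 8.32
ee_pos: [520.0, 258.5, 73.5]
ee_rot: [180.0, -0.4, 95.1]
force: [0.4, 0.7, -1.1]
gripper_width: 13.4
```

>>> {"op": "move_arm", "data": {
  "increments": [
    [[0,0,0,-1,0,0,0],[0,0,0,-2,0,0,0],[0,0,0,-3,0,0,0],[0,0,0,-4,0,0,0],[0,0,0,-4,0,0,0],[0,0,0,-4,0,0,0],[0,0,0,-2,0,0,0],[0,0,0,-1,0,0,0],[0,0,0,0,0,0,0]]
  ]
}}

```text
time_s: 9.45
ee_pos: [518.2, 256.3, 292.7]
ee_rot: [-179.9, -0.3, 95.1]
force: [-0.3, -0.8, -2.7]
gripper_width: 13.9
```

```bash
python3 - <<'E'
from h import *
plan((513.8,255,270),(180,0,95),3,0)
f=grab("wrist"); X=f["xyz"]; 
save("w3",f["color"])
E
```

```text
t9.45 pos [518.2 256.3 292.7] rot [-179.9   -0.3   95.1] F [-0.3 -0.8 -2.7] w 13.9 q [25.  16.5 81.1  0.4 82.4 19.9]
max 0.76 0.002
[[[0,-0.03,-0.15,0.76,-0.0,-0.002,0.0],[0,-0.03,-0.15,0.76,-0.0,-0.002,0.0],[0,-0.03,-0.15,0.76,-0.0,-0.002,0.0]]]
```

View pics/w3.png

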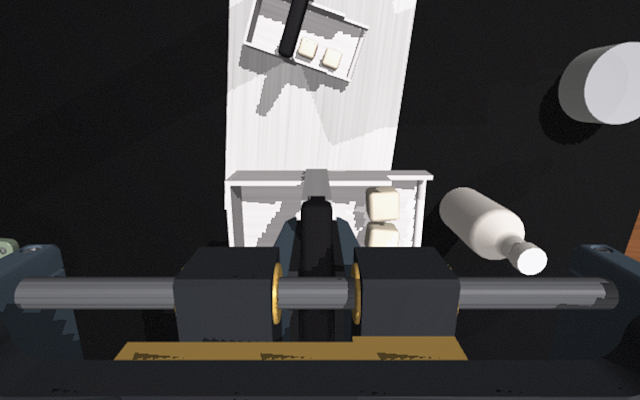

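The pan is held and lifted, with its pieces at (383,205) and (383,237). Now I check which wrist angles each pouring direction needs.

```bash
cat > kin.py <<'E'
from h import *
from scipy.optimize import least_squares
s4=1
def ori(q): q=np.radians(q); return R.from_euler("ZYZYZ",[q[0],q[1]+q[2],s4*q[3],q[4],q[5]+np.pi/2])
def poseR(phi,th): # tool rotation for pan x heading phi, lip tipped down th (pan x = tool y)
    return R.from_euler("z",phi,degrees=True)*R.from_euler("y",th,degrees=True)*R.from_euler("xyz",[180,0,90],degrees=True)
E
python3 - <<'E'
from kin import *
L=[json.loads(l) for l in open("log.jsonl")]
for q,p,r in L: print(np.round(q,2),(ori(q).inv()*R.from_euler("xyz",r,degrees=True)).as_rotvec(degrees=True).round(2))
import itertools
for phi in(-60,-90,-120,90):
  for th in(0,30,60,70):
    for j1 in (0,-15):
      A=R.from_euler("ZY",[j1,100],degrees=True).inv()*poseR(phi,th)
      a,b,c=A.as_euler("ZYZ",degrees=True)
      w=lambda x:(x+180)%360-180
      print(phi,th,j1,"j4 %.0f j5 %.0f j6 %.0f"%(s4*a,b,w(c-90)))
E
```

```text
Traceback (most recent call last):
  File "kin.py", line 4, in ori
    def ori(q): q=np.radians(q); return R.from_euler("ZYZYZ",[q[0],q[1]+q[2],s4*q[3],q[4],q[5]+np.pi/2])
                                        ~~~~~~~~~~~~^^^^^^^^^^^^^^^^^^^^^^^^^^^^^^^^^^^^^^^^^^^^^^^^^^^^
  File "scipy/spatial/transform/_rotation.pyx", line 1413, in scipy.spatial.transform._rotation.Rotation.from_euler
ValueError: Expected axis specification to be a non-empty string of upto 3 characters, got ZYZYZ
```

```bash
sed -i 's/return R.from_euler("ZYZYZ".*/return R.from_euler("ZY",[q[0],q[1]+q[2]])*R.from_euler("ZYZ",[s4*q[3],q[4],q[5]+np.pi\/2])/' kin.py
python3 - <<'E'
from kin import *
L=[json.loads(l) for l in open("log.jsonl")]
for q,p,r in L: print(np.round(q,2),(ori(q).inv()*R.from_euler("xyz",r,degrees=True)).as_rotvec(degrees=True).round(2))
for phi in(-60,-90,-120,90):
  for th in(0,30,60,70):
    for j1 in (0,-15):
      A=R.from_euler("ZY",[j1,100],degrees=True).inv()*poseR(phi,th)
      a,b,c=A.as_euler("ZYZ",degrees=True)
      w=lambda x:(x+180)%360-180
      print(phi,th,j1,"j4 %.0f j5 %.0f j6 %.0f"%(s4*a,b,w(c-90)))
E
```

```text
[73.17 18.35 89.7   0.   72.04 -1.15] [-0.  0. -0.]
[23.79 18.15 90.6  -0.19 71.67 20.2 ] [-0.  0. -0.]
[24.68 25.01 99.96 -0.58 55.45 20.67] [0. 0. 0.]
[2.525e+01 1.594e+01 8.119e+01 5.000e-02 8.267e+01 2.018e+01] [-0.  0. -0.]
[2.526e+01 1.901e+01 9.188e+01 5.000e-02 6.902e+01 2.018e+01] [-0.  0. -0.]
[24.97 16.46 81.06  0.36 82.45 19.86] [ 0. -0. -0.]
-60 0 0 j4 0 j5 80 j6 60
-60 0 -15 j4 0 j5 80 j6 45
-60 30 0 j4 26 j5 95 j6 59
-60 30 -15 j4 21 j5 101 j6 45
-60 60 0 j4 53 j5 110 j6 65
-60 60 -15 j4 46 j5 121 j6 54
-60 70 0 j4 63 j5 114 j6 69
-60 70 -15 j4 56 j5 127 j6 60
-90 0 0 j4 -0 j5 80 j6 90
-90 0 -15 j4 -0 j5 80 j6 75
-90 30 0 j4 30 j5 81 j6 85
-90 30 -15 j4 29 j5 89 j6 72
-90 60 0 j4 60 j5 85 j6 81
-90 60 -15 j4 58 j5 98 j6 74
-90 70 0 j4 70 j5 87 j6 81
-90 70 -15 j4 67 j5 100 j6 75
-120 0 0 j4 0 j5 80 j6 120
-120 0 -15 j4 -0 j5 80 j6 105
-120 30 0 j4 28 j5 67 j6 112
-120 30 -15 j4 30 j5 74 j6 98
-120 60 0 j4 61 j5 59 j6 96
-120 60 -15 j4 62 j5 72 j6 89
-120 70 0 j4 73 j5 59 j6 90
-120 70 -15 j4 72 j5 73 j6 85
90 0 0 j4 0 j5 80 j6 -90
90 0 -15 j4 0 j5 80 j6 -105
90 30 0 j4 -30 j5 81 j6 -85
90 30 -15 j4 -30 j5 74 j6 -98
90 60 0 j4 -60 j5 85 j6 -81
90 60 -15 j4 -62 j5 72 j6 -89
90 70 0 j4 -70 j5 87 j6 -81
90 70 -15 j4 -72 j5 73 j6 -85
```

The orientation model is exact, and pouring with the lip toward −y (φ=−90) stays well inside the joint ranges.

```bash
cat >> kin.py <<'E'
def pour(L,phi,th): # TCP position and rpy with lip at L
    c,s=np.cos(np.radians(th)),np.sin(np.radians(th)); d=np.array([np.cos(np.radians(phi)),np.sin(np.radians(phi)),0])
    g=np.array(L,float)-(75*c-82*s)*d+np.array([0,0,75*s+82*c]); A=poseR(phi,th)
    return g+19*A.apply([0,0,1]), A.as_euler("xyz",degrees=True)
E
python3 - <<'E'
from kin import *
p,r=pour((640,30,225),-90,0); print(p,r); plan(p,r,11,0,rec=False)
E
```

```text
[640. 105. 288.] [180.   0.   0.]
t9.50 pos [517.9 256.2 291.9] rot [-179.8   -0.3   95.1] F [-0.6 -0.3 -2.8] w 13.8 q [25.  16.5 81.1  0.4 82.4 19.9]
max 1.76 0.151
[[[0,-1.47,0.98,0.02,-0.001,-0.0,0.151],[0,-1.3,1.19,0.03,-0.001,-0.0,0.151],[0,-1.11,1.38,0.03,-0.001,-0.0,0.151],[0,-0.89,1.53,0.03,-0.001,-0.0,0.151],[0,-0.65,1.64,0.03,-0.001,-0.0,0.151],[0,-0.4,1.72,0.03,-0.001,-0.0,0.151],[0,-0.13,1.76,0.03,-0.001,-0.0,0.151],[0,0.13,1.76,0.03,-0.001,-0.0,0.151],[0,0.4,1.72,0.03,-0.001,-0.0,0.151],[0,0.65,1.64,0.03,-0.001,-0.0,0.151],[0,0.89,1.53,0.03,-0.001,-0.0,0.151]]]
```

>>> {"op": "move_arm", "data": {
  "increments": [
    [[0,-1.4,0.9,0,0,0,0.1],[0,-1.3,1.1,0,0,0,0.14],[0,-1.1,1.3,0,0,0,0.14],[0,-0.9,1.5,0,0,0,0.14],[0,-0.65,1.64,0,0,0,0.14],[0,-0.4,1.7,0,0,0,0.14],[0,-0.13,1.7,0,0,0,0.14],[0,0.13,1.6,0,0,0,0.14],[0,0.4,1.5,0,0,0,0.14],[0,0.5,1.3,0,0,0,0.12],[0,0.6,1,0,0,0,0.08],[0,0,0,0,0,0,0]]
  ]
}}

```text
time_s: 11.0
ee_pos: [634.1, 119.6, 268.5]
ee_rot: [-179.8, 2.3, 11.1]
force: [-0.7, 0.4, -1.7]
gripper_width: 13.7
```

```bash
python3 - <<'E'
from kin import *
p,r=pour((640,30,215),-90,15); print(p,r); plan(p,r,5,0)
E
```

```text
[640.          86.13883713 295.26475544] [-165.    0.    0.]
t11.00 pos [634.1 119.6 268.5] rot [-179.8    2.3   11.1] F [-0.7  0.4 -1.7] w 13.7 q [ 9.6 24.7 72.   0.1 85.6 88.5]
max 0.68 0.052
[[[0,-0.03,0.68,-0.54,0.052,0.013,0.037],[0,-0.0,0.65,-0.57,0.052,0.013,0.037],[0,0.03,0.62,-0.6,0.052,0.013,0.037],[0,0.06,0.58,-0.63,0.052,0.013,0.037],[0,0.09,0.55,-0.66,0.052,0.013,0.037]]]
```

>>> {"op": "move_arm", "data": {
  "increments": [
    [[0,0,0.68,-0.8,0.052,0.013,0.037],[0,0,0.65,-0.8,0.052,0.013,0.037],[0,0,0.62,-0.8,0.052,0.013,0.037],[0,0.06,0.58,-0.7,0.052,0.013,0.037],[0,0.09,0.55,-0.7,0.052,0.013,0.037],[0,0,0,0,0,0,0]]
  ]
}}

```text
time_s: 11.75
ee_pos: [636.3, 87.7, 297.7]
ee_rot: [-164.6, 0.7, 0.5]
force: [-0.8, -0.3, -2.9]
gripper_width: 14.0
```

```bash
python3 - <<'E'
from kin import *
p,r=pour((640,28,208),-90,55); print(p,r); plan(p,r,9,0)
E
```

```text
[640.          19.41165394 305.57171881] [-1.25000000e+02  2.54444375e-14  0.00000000e+00]
t11.75 pos [636.3  87.7 297.7] rot [-164.6    0.7    0.5] F [-0.8 -0.3 -2.9] w 14.0 q [-1.1 22.7 72.8 15.4 85.8 87.2]
max 0.71 0.077
[[[0,0.03,0.71,-0.29,0.077,0.002,-0.0],[0,0.03,0.68,-0.34,0.077,0.002,-0.0],[0,0.03,0.66,-0.39,0.077,0.002,-0.0],[0,0.04,0.62,-0.44,0.077,0.002,-0.0],[0,0.04,0.59,-0.49,0.077,0.002,-0.0],[0,0.04,0.55,-0.53,0.077,0.002,-0.0],[0,0.04,0.51,-0.57,0.077,0.002,-0.0],[0,0.04,0.46,-0.61,0.077,0.002,-0.0],[0,0.04,0.41,-0.64,0.077,0.002,-0.0]]]
```

>>> {"op": "move_arm", "data": {
  "increments": [
    [[0,0.03,0.71,-0.35,0.077,0.002,0],[0,0.03,0.68,-0.4,0.077,0.002,0],[0,0.03,0.66,-0.45,0.077,0.002,0],[0,0.04,0.62,-0.5,0.077,0.002,0],[0,0.04,0.59,-0.55,0.077,0.002,0],[0,0.04,0.55,-0.6,0.077,0.002,0],[0,0.04,0.51,-0.6,0.077,0.002,0],[0,0.04,0.46,-0.65,0.077,0.002,0],[0,0.04,0.41,-0.65,0.077,0.002,0],[0,0,0,0,0,0,0]]
  ]
}}

```text
time_s: 13.0
ee_pos: [637.5, 24.9, 301.4]
ee_rot: [-124.3, 0.2, 1.3]
force: [0.1, 0.4, -1.9]
gripper_width: 14.1
```

```bash
python3 - <<'E'
from kin import *
p,r=pour((640,25,208),-90,66); print(p,r); plan(p,r,3,0)
f=grab("top"); g=grab("scene")
a=cv2.resize(f["color"][110:220,270:420],None,fx=2.6,fy=2.6); b=cv2.resize(g["color"][100:260,190:380],(a.shape[1],int(160*a.shape[1]/190)))
save("p1",np.hstack([a,b[:a.shape[0]]]))
E
```

```text
[640.          -2.0481156  302.14031784] [-1.14000000e+02  1.27222187e-14  0.00000000e+00]
t13.00 pos [637.5  24.9 301.4] rot [-124.3    0.2    1.3] F [ 0.1  0.4 -1.9] w 14.1 q [-22.3  31.   77.6  49.7  97.8  61.4]
max 0.81 0.06
[[[0,0.06,0.49,-0.76,0.06,0.007,0.003],[0,0.07,0.44,-0.78,0.06,0.007,0.003],[0,0.08,0.39,-0.81,0.06,0.007,0.003]]]
```

View pics/p1.png

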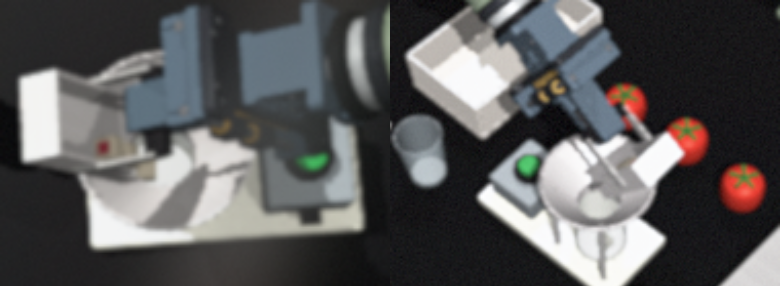

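The pan lip is over the funnel mouth and the pieces are sliding. I tilt to 66° and shake.

>>> {"op": "move_arm", "data": {
  "increments": [
    [[0,0.06,0.49,-0.8,0.06,0.007,0],[0,0.07,0.44,-0.8,0.06,0.007,0],[0,0.08,0.39,-0.85,0.06,0,0],[0,0,0,-0.1,0,0,0],[0,0,-1.2,-0.1,0,0,0],[0,0,1.2,-0.1,0,0,0],[0,0,-1.2,-0.1,0,0,0],[0,0,1.2,-0.1,0,0,0],[0,0,0,-0.1,0,0,0]]
  ]
}}

```text
time_s: 14.22
ee_pos: [640.5, -1.9, 312.4]
ee_rot: [-114.3, -1.0, 1.3]
force: [0.7, -0.5, -1.8]
gripper_width: 13.6
```

```bash
python3 - <<'E'
from kin import *
p,r=pour((640,40,235),-90,20); print(p,r); plan(p,r,9,0)
f=grab("top"); g=grab("scene")
a=cv2.resize(f["color"][110:220,270:420],None,fx=2.6,fy=2.6); b=cv2.resize(g["color"][100:260,190:380],(a.shape[1],int(160*a.shape[1]/190)))
save("p2",np.hstack([a,b[:a.shape[0]]]))
E
```

```text
[640.          88.92967753 319.85214586] [-160.    0.    0.]
t14.22 pos [640.5  -1.9 312.4] rot [-114.3   -1.     1.3] F [ 0.7 -0.5 -1.8] w 13.6 q [-26.4  34.6  77.   56.5 103.7  57.2]
max 0.95 0.089
[[[0,0.02,-0.49,0.89,-0.089,0.0,0.003],[0,0.02,-0.57,0.84,-0.089,0.0,0.003],[0,0.01,-0.64,0.79,-0.089,0.0,0.003],[0,0.01,-0.71,0.73,-0.089,0.0,0.003],[0,0.01,-0.77,0.66,-0.089,0.0,0.003],[0,0.01,-0.82,0.59,-0.089,0.0,0.003],[0,0.0,-0.87,0.52,-0.089,0.0,0.003],[0,0.0,-0.91,0.44,-0.089,0.0,0.003],[0,-0.0,-0.95,0.35,-0.089,0.0,0.003]]]
```

View pics/p2.png

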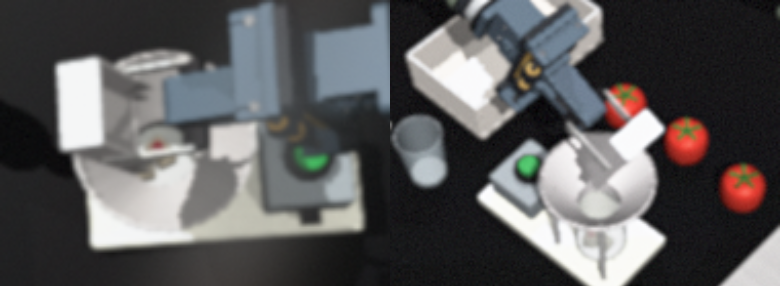

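The pan looks empty, with the lip at (165,148) clear. I tilt back.

>>> {"op": "move_arm", "data": {
  "increments": [
    [[0,0,-0.5,0.85,-0.089,0,0],[0,0,-0.57,0.75,-0.089,0,0],[0,0,-0.64,0.7,-0.089,0,0],[0,0,-0.7,0.65,-0.089,0,0],[0,0,-0.77,0.55,-0.089,0,0],[0,0,-0.82,0.5,-0.089,0,0],[0,0,-0.87,0.4,-0.089,0,0],[0,0,-0.9,0.3,-0.089,0,0],[0,0,-0.95,0.2,-0.089,0,0],[0,0,0,0,0,0,0]]
  ]
}}

```text
time_s: 15.58
ee_pos: [636.5, 86.3, 327.6]
ee_rot: [-161.1, -0.8, 1.3]
force: [-0.8, -0.0, -1.3]
gripper_width: 13.4
```

```bash
python3 - <<'E'
from kin import *
plan((580,180,290),(180,0,45),8,0)
f=grab("top"); X=f["xyz"]
a=cv2.resize(f["color"][110:290,130:420],(780,484)); save("p3",a)
m=(X[...,2]>85)&(X[...,2]<115)&(f["color"].max(-1)<90); m[:,:140]=0; m[:,200:]=0; m[:190]=0; m[290:]=0
P=X[m]; print(len(P),P.mean(0),cv2.minAreaRect(P[:,:2].astype(np.float32)))
E
```

```text
t15.57 pos [636.5  86.3 327.6] rot [-161.1   -0.8    1.3] F [-0.8 -0.  -1.3] w 13.4 q [-3.1 21.8 70.9 18.9 88.2 84.8]
max 1.33 0.094
[[[0,-0.69,-0.97,0.82,-0.039,-0.017,-0.094],[0,-0.58,-1.06,0.79,-0.039,-0.017,-0.094],[0,-0.46,-1.14,0.76,-0.039,-0.017,-0.094],[0,-0.34,-1.21,0.72,-0.039,-0.017,-0.094],[0,-0.21,-1.26,0.68,-0.039,-0.017,-0.094],[0,-0.07,-1.3,0.63,-0.039,-0.017,-0.094],[0,0.06,-1.32,0.58,-0.039,-0.017,-0.094],[0,0.19,-1.33,0.53,-0.039,-0.017,-0.094]]]
138 [481.72597264 399.31308063 103.43884353] ((482.2667236328125, 402.13507080078125), (67.06216430664062, 12.607171058654785), 80.58659362792969)
```

View pics/p3.png

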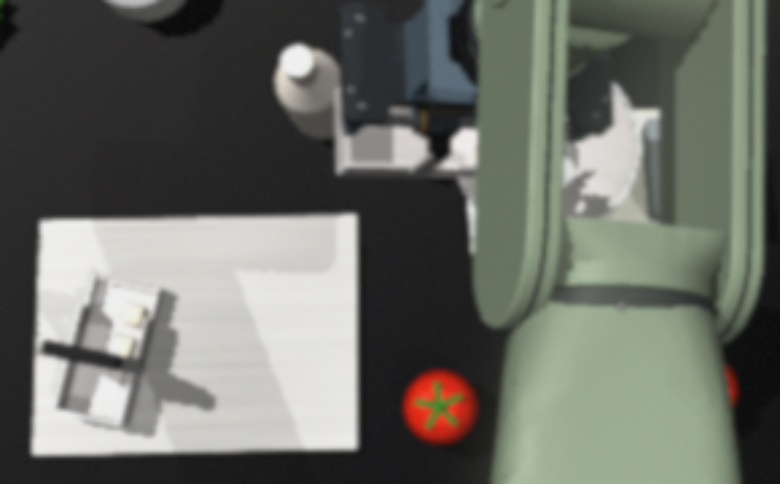

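Pan L is still at (110,350) in the crop with its pieces. The held pan looks clear. I take it back to the tray.

>>> {"op": "move_arm", "data": {
  "increments": [
    [[0,-0.69,-0.97,0.6,-0.039,-0.017,-0.094],[0,-0.58,-1.06,0.5,-0.039,-0.017,-0.094],[0,-0.46,-1.14,0.5,-0.039,-0.017,-0.094],[0,-0.34,-1.21,0.5,-0.039,-0.017,-0.094],[0,-0.21,-1.26,0.4,-0.039,-0.017,-0.094],[0,-0.07,-1.3,0.3,-0.039,-0.017,-0.094],[0,0.06,-1.32,0.3,-0.039,-0.017,-0.094],[0,0.19,-1.33,0.3,-0.039,-0.017,-0.094]]
  ]
}}

```text
time_s: 16.62
ee_pos: [577.1, 166.4, 301.3]
ee_rot: [-179.4, 0.8, 45.3]
force: [0.4, 0.3, -1.6]
gripper_width: 13.7
```

```bash
python3 - <<'E'
from kin import *
plan((515,255,200),(180,0,95),9,0)
E
```

```text
t16.62 pos [577.1 166.4 301.3] rot [-179.4    0.8   45.3] F [ 0.4  0.3 -1.6] w 13.7 q [14.9 19.1 76.1  0.1 85.8 59.7]
max 1.17 0.096
[[[0,0.23,-1.17,1.13,-0.002,0.001,-0.096],[0,0.34,-1.15,1.13,-0.002,0.001,-0.096],[0,0.45,-1.11,1.13,-0.002,0.001,-0.096],[0,0.55,-1.06,1.13,-0.002,0.001,-0.096],[0,0.65,-1.01,1.13,-0.002,0.001,-0.096],[0,0.74,-0.94,1.13,-0.002,0.001,-0.096],[0,0.83,-0.87,1.13,-0.002,0.001,-0.096],[0,0.91,-0.79,1.13,-0.002,0.001,-0.096],[0,0.98,-0.7,1.13,-0.002,0.001,-0.096]]]
```

>>> {"op": "move_arm", "data": {
  "increments": [
    [[0,0.23,-1.17,1,0,0,-0.096],[0,0.34,-1.15,1,0,0,-0.096],[0,0.45,-1.11,1,0,0,-0.096],[0,0.55,-1.06,1,0,0,-0.096],[0,0.65,-1.01,1,0,0,-0.096],[0,0.74,-0.94,1,0,0,-0.096],[0,0.83,-0.87,1,0,0,-0.096],[0,0.91,-0.79,1,0,0,-0.096],[0,0.98,-0.7,1,0,0,-0.096],[0,0,0,0,0,0,0]]
  ]
}}

```text
time_s: 17.88
ee_pos: [507.6, 248.0, 201.0]
ee_rot: [-177.3, -0.6, 95.3]
force: [0.6, 0.5, -1.2]
gripper_width: 14.2
```

```bash
python3 - <<'E'
from kin import *
plan((515,255,82),(180,0,95),9,0)
E
```

```text
t17.88 pos [507.6 248.  201. ] rot [-177.3   -0.6   95.3] F [ 0.6  0.5 -1.2] w 14.2 q [24.  19.1 90.4  1.4 72.8 18.3]
max 1.32 0.005
[[[0,0.06,0.15,1.32,-0.005,-0.001,0.001],[0,0.06,0.14,1.32,-0.005,-0.001,0.001],[0,0.06,0.14,1.32,-0.005,-0.001,0.001],[0,0.06,0.13,1.32,-0.005,-0.001,0.001],[0,0.06,0.12,1.32,-0.005,-0.001,0.001],[0,0.06,0.12,1.32,-0.005,-0.001,0.001],[0,0.07,0.11,1.32,-0.005,-0.001,0.001],[0,0.07,0.1,1.32,-0.005,-0.001,0.001],[0,0.07,0.1,1.32,-0.005,-0.001,0.001]]]
```

>>> {"op": "move_arm", "data": {
  "increments": [
    [[0,0.06,0.15,1.5,-0.005,0,0],[0,0.06,0.14,1.6,-0.005,0,0],[0,0.06,0.14,1.6,-0.005,0,0],[0,0.06,0.13,1.6,-0.005,0,0],[0,0.06,0.12,1.5,-0.005,0,0],[0,0.06,0.12,1.3,-0.005,0,0],[0,0.07,0.11,1,-0.005,0,0],[0,0.07,0.1,0.5,-0.005,0,0],[0,0.07,0.1,0,-0.005,0,0]]
  ]
}}

```text
time_s: 19.0
ee_pos: [520.2, 249.2, 92.5]
ee_rot: [-180.0, -0.8, 93.9]
force: [0.1, 0.2, -1.6]
gripper_width: 13.8
```

```bash
python3 - <<'E'
from kin import *
plan((515,255,74),(180,0,95),4,0)
E
```

```text
t19.00 pos [520.2 249.2  92.5] rot [-180.    -0.8   93.9] F [ 0.1  0.2 -1.6] w 13.8 q [24.  24.1 99.5  0.9 56.1 19.7]
max 0.47 0.005
[[[0,0.15,-0.12,0.47,-0.0,-0.003,-0.005],[0,0.15,-0.12,0.46,-0.0,-0.003,-0.005],[0,0.15,-0.12,0.46,-0.0,-0.003,-0.005],[0,0.15,-0.12,0.46,-0.0,-0.003,-0.005]]]
```

>>> {"op": "move_arm", "data": {
  "increments": [
    [[0,0.1,0,0.4,0,-0.004,-0.004],[0,0,0,0.4,0,-0.004,-0.004],[0,0,0,0.4,0,-0.004,-0.004],[0,0,0,0.3,0,0,0],[0,0,0,0.2,0,0,0],[0,0,0,0.1,0,0,0],[0,0,0,0,0,0,0]]
  ]
}}

```text
time_s: 19.88
ee_pos: [520.6, 251.1, 74.4]
ee_rot: [179.9, -0.1, 94.6]
force: [-0.2, -0.3, -0.7]
gripper_width: 13.5
```

>>> {"op": "move_arm", "data": {
  "increments": [
    [[0,0,0,0.15,0,0,0],[0.4,0,0,0,0,0,0],[0.4,0,0,0,0,0,0],[0.4,0,0,0,0,0,0],[0.4,0,0,0,0,0,0],[0.4,0,0,-1,0,0,0],[0.6,0,0,-3,0,0,0],[0.6,0,0,-4,0,0,0],[0.6,0,0,-3,0,0,0],[0.6,0,0,-2,0,0,0],[0.6,0,0,0,0,0,0]]
  ]
}}

```text
time_s: 21.25
ee_pos: [521.4, 251.3, 211.4]
ee_rot: [179.6, -0.2, 94.6]
force: [0.1, 0.1, 0.1]
gripper_width: 54.4
```

```bash
python3 - <<'E'
from kin import *
f=grab("wrist"); save("w4",f["color"])
X=f["xyz"]; V=f["color"].max(-1)
m=(X[...,2]>88)&(X[...,2]<112)&(V<90)
for c in((520,252),(482,402)):
  P=X[m&(abs(X[...,0]-c[0])<50)&(abs(X[...,1]-c[1])<60)]; print(len(P),P.mean(0) if len(P) else 0,cv2.minAreaRect(P[:,:2].astype(np.float32)) if len(P) else 0)
plan((482,401.5,190),(180,0,79.5),6,.6)
E
```

```text
1278 [519.68467724 251.02553242 102.5829105 ] ((519.65673828125, 249.28607177734375), (12.876554489135742, 68.5264663696289), 4.85064172744751)
787 [479.0878734  382.13555654 101.73761314] ((478.4790344238281, 384.216552734375), (28.422632217407227, 14.341245651245117), 77.07283782958984)
t21.30 pos [520.8 251.  210.3] rot [ 1.797e+02 -1.000e-01  9.460e+01] F [ 0.1 -0.2 -0.6] w 54.5 q [24.6 18.6 89.8  0.  71.3 19.9]
max 2.55 0.044
[[[0.6,2.55,-0.44,0.34,0.001,-0.0,0.044],[0.6,2.53,-0.55,0.34,0.001,-0.0,0.044],[0.6,2.5,-0.67,0.34,0.001,-0.0,0.044],[0.6,2.47,-0.77,0.34,0.001,-0.0,0.044],[0.6,2.44,-0.88,0.34,0.001,-0.0,0.044],[0.6,2.39,-0.99,0.34,0.001,-0.0,0.044]]]
```

View pics/w4.png

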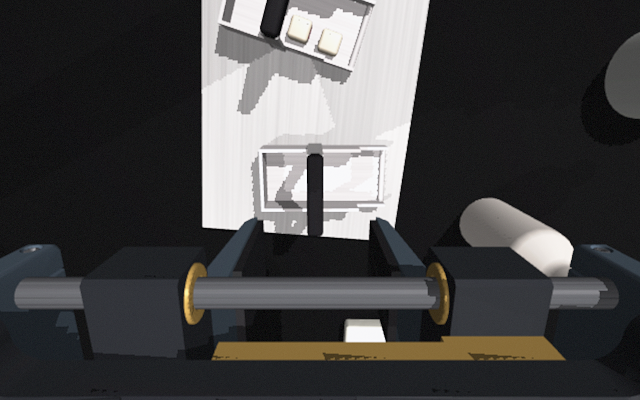

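Pan R is empty and upright at (315,190) in the picture. Pan L comes next.

>>> {"op": "move_arm", "data": {
  "increments": [
    [[0.6,2.5,-0.44,0.3,0,0,0.045],[0.6,2.5,-0.55,0.3,0,0,0.045],[0.6,2.5,-0.67,0.3,0,0,0.045],[0.6,2.4,-0.77,0.3,0,0,0.045],[0.6,2.3,-0.88,0.3,0,0,0.045],[0.6,1.5,-0.8,0.3,0,0,0.04],[0.6,0,0,0,0,0,0]]
  ]
}}

```text
time_s: 22.18
ee_pos: [478.2, 390.3, 181.7]
ee_rot: [-179.6, 0.6, 78.9]
force: [-0.2, -0.1, 0.4]
gripper_width: 55.1
```

```bash
python3 - <<'E'
from kin import *
f=grab("wrist"); 
X=f["xyz"]; V=f["color"].max(-1)
m=(X[...,2]>88)&(X[...,2]<112)&(V<90)
for c in((482,402),):
  P=X[m&(abs(X[...,0]-c[0])<50)&(abs(X[...,1]-c[1])<60)]; print(len(P),P.mean(0) if len(P) else 0,cv2.minAreaRect(P[:,:2].astype(np.float32)) if len(P) else 0)
plan((482,401.5,74),(180,0,79),8,.6)
E
```

```text
1627 [483.25841396 407.20401939 102.6699564 ] ((483.00103759765625, 405.4621887207031), (68.54981231689453, 13.492188453674316), 76.90597534179688)
t22.23 pos [478.4 389.7 181.8] rot [-179.6    0.6   78.9] F [-0.1  0.  -0.9] w 54.7 q [38.1 23.6 86.2 -0.  70.9 49.3]
max 1.35 0.001
[[[0.6,0.17,0.03,1.35,-0.001,0.001,-0.0],[0.6,0.16,0.02,1.35,-0.001,0.001,-0.0],[0.6,0.16,0.02,1.35,-0.001,0.001,-0.0],[0.6,0.16,0.02,1.35,-0.001,0.001,-0.0],[0.6,0.16,0.02,1.35,-0.001,0.001,-0.0],[0.6,0.16,0.02,1.35,-0.001,0.001,-0.0],[0.6,0.16,0.02,1.35,-0.001,0.001,-0.0],[0.6,0.15,0.02,1.35,-0.001,0.001,-0.0]]]
```

>>> {"op": "move_arm", "data": {
  "increments": [
    [[0.6,0.2,0,1.5,0,0,0.005],[0.6,0.2,0,1.6,0,0,0.005],[0.6,0.2,0,1.6,0,0,0.005],[0.6,0.2,0,1.6,0,0,0.005],[0.6,0.2,0,1.5,0,0,0.005],[0.6,0.2,0,1.3,0,0,0],[0.6,0.2,0,0.8,0,0,0],[0.6,0,0,0.3,0,0,0],[0.6,0,0,0,0,0,0]]
  ]
}}

```text
time_s: 23.35
ee_pos: [480.8, 400.6, 70.9]
ee_rot: [-179.5, 0.7, 77.3]
force: [-0.0, -0.9, 0.1]
gripper_width: 54.7
```

```bash
python3 - <<'E'
from kin import *
plan((483,404,74),(180,0,77),3,.6)
E
```

```text
t23.35 pos [480.8 400.6  70.9] rot [-179.5    0.7   77.3] F [-0.  -0.9  0.1] w 54.7 q [38.8 29.8 93.  -0.1 58.1 51.6]
max 0.13 0.004
[[[0.6,0.12,0.05,-0.1,-0.003,0.004,0.002],[0.6,0.13,0.05,-0.1,-0.003,0.004,0.002],[0.6,0.13,0.05,-0.1,-0.003,0.004,0.002]]]
```

>>> {"op": "move_arm", "data": {
  "increments": [
    [[0.6,0.12,0.05,-0.1,0,0.004,0],[0.6,0.13,0.05,-0.1,0,0.004,0],[0.6,0.13,0.05,-0.1,0,0,0],[0,0,0,0,0,0,0],[0,0,0,0,0,0,0],[0,0,0,0,0,0,0],[0,0,0,0,0,0,0],[0,0,0,0,0,0,0],[0,0,0,0,0,0,0],[0,0,0,0,0,0,0]]
  ]
}}

```text
time_s: 24.6
ee_pos: [484.2, 404.7, 76.0]
ee_rot: [-179.6, 0.1, 77.3]
force: [0.1, -0.1, 0.4]
gripper_width: 13.8
```

>>> {"op": "move_arm", "data": {
  "increments": [
    [[0,0,0,-1,0,0,0],[0,0,0,-2,0,0,0],[0,0,0,-3,0,0,0],[0,0,0,-4,0,0,0],[0,0,0,-4,0,0,0],[0,0,0,-4,0,0,0],[0,0,0,-3,0,0,0],[0,0,0,-1,0,0,0],[0,0,0,0,0,0,0]]
  ]
}}

```text
time_s: 25.72
ee_pos: [484.2, 404.0, 303.5]
ee_rot: [-179.4, 0.3, 77.3]
force: [0.2, 0.4, -2.3]
gripper_width: 13.9
```

```bash
python3 - <<'E'
from kin import *
plan((560,235,300),(180,0,40),10,0)
E
```

```text
t25.73 pos [484.2 404.  303.5] rot [-179.4    0.3   77.3] F [ 0.2  0.4 -2.3] w 13.9 q [38.6 21.7 71.8  0.3 87.  51.4]
max 1.75 0.065
[[[0,-1.48,1.11,0.03,-0.001,0.001,0.065],[0,-1.41,1.21,0.03,-0.001,0.001,0.065],[0,-1.32,1.3,0.03,-0.001,0.001,0.065],[0,-1.24,1.38,0.03,-0.001,0.001,0.065],[0,-1.15,1.46,0.03,-0.001,0.001,0.065],[0,-1.05,1.53,0.03,-0.001,0.001,0.065],[0,-0.95,1.59,0.03,-0.001,0.001,0.065],[0,-0.84,1.65,0.03,-0.001,0.001,0.065],[0,-0.73,1.7,0.03,-0.001,0.001,0.065],[0,-0.62,1.75,0.03,-0.001,0.001,0.065]]]
```

>>> {"op": "move_arm", "data": {
  "increments": [
    [[0,-1.4,1.0,-0.1,0,0,0.065],[0,-1.4,1.2,-0.1,0,0,0.065],[0,-1.32,1.3,-0.1,0,0,0.065],[0,-1.24,1.38,-0.1,0,0,0.065],[0,-1.15,1.46,-0.1,0,0,0.065],[0,-1.05,1.53,-0.1,0,0,0.065],[0,-0.95,1.59,-0.1,0,0,0.065],[0,-0.84,1.65,-0.1,0,0,0.065],[0,-0.73,1.6,-0.1,0,0,0.065],[0,-0.6,1.5,-0.1,0,0,0.065]]
  ]
}}

```text
time_s: 26.98
ee_pos: [556.8, 226.4, 307.4]
ee_rot: [-179.7, 1.2, 37.8]
force: [0.2, 0.0, -1.7]
gripper_width: 13.6
```

```bash
python3 - <<'E'
from kin import *
p,r=pour((640,30,222),-90,10); print(p); plan(p,r,10,0)
E
```

```text
[640.          92.92074628 297.06650176]
t26.98 pos [556.8 226.4 307.4] rot [-179.7    1.2   37.8] F [ 0.2  0.  -1.7] w 13.6 q [21.1 19.2 75.1 -0.1 87.  73.3]
max 1.58 0.066
[[[0,-0.16,1.57,0.1,0.017,0.008,0.066],[0,-0.06,1.57,0.07,0.017,0.008,0.066],[0,0.05,1.58,0.04,0.017,0.008,0.066],[0,0.15,1.57,0.02,0.017,0.008,0.066],[0,0.25,1.56,-0.01,0.017,0.008,0.066],[0,0.35,1.54,-0.03,0.017,0.008,0.066],[0,0.45,1.51,-0.05,0.017,0.008,0.066],[0,0.55,1.47,-0.07,0.017,0.008,0.066],[0,0.65,1.43,-0.09,0.017,0.008,0.066],[0,0.74,1.39,-0.11,0.017,0.008,0.066]]]
```

>>> {"op": "move_arm", "data": {
  "increments": [
    [[0,-0.16,1.5,0,0.017,0.008,0.066],[0,-0.06,1.57,0,0.017,0.008,0.066],[0,0.05,1.58,-0.1,0.017,0.008,0.066],[0,0.15,1.57,-0.1,0.017,0.008,0.066],[0,0.25,1.56,-0.1,0.017,0.008,0.066],[0,0.35,1.54,-0.1,0.017,0.008,0.066],[0,0.45,1.5,-0.15,0.017,0.008,0.066],[0,0.55,1.4,-0.15,0.017,0.008,0.066],[0,0.65,1.2,-0.15,0.017,0.008,0.066],[0,0.7,1,-0.2,0.017,0.008,0.066],[0,0,0,0,0,0,0]]
  ]
}}

```text
time_s: 28.35
ee_pos: [642.0, 86.1, 305.9]
ee_rot: [-169.3, 0.2, -3.1]
force: [0.1, -0.6, -1.7]
gripper_width: 13.3
```

```bash
python3 - <<'E'
from kin import *
p,r=pour((640,29,209),-90,45); print(p); plan(p,r,9,0)
E
```

```text
[640.          37.48528137 306.5807358 ]
t28.35 pos [642.   86.1 305.9] rot [-169.3    0.2   -3.1] F [ 0.1 -0.6 -1.7] w 13.3 q [ 1.1 22.4 71.2 10.7 85.8 93.5]
max 0.53 0.067
[[[0,0.01,0.53,-0.11,0.067,-0.003,-0.006],[0,0.0,0.52,-0.14,0.067,-0.003,-0.006],[0,0.0,0.51,-0.18,0.067,-0.003,-0.006],[0,-0.0,0.5,-0.21,0.067,-0.003,-0.006],[0,-0.01,0.48,-0.24,0.067,-0.003,-0.006],[0,-0.01,0.47,-0.27,0.067,-0.003,-0.006],[0,-0.01,0.45,-0.31,0.067,-0.003,-0.006],[0,-0.02,0.42,-0.33,0.067,-0.003,-0.006],[0,-0.02,0.4,-0.36,0.067,-0.003,-0.006]]]
```

>>> {"op": "move_arm", "data": {
  "increments": [
    [[0,0,0.53,-0.15,0.067,-0.003,-0.006],[0,0,0.52,-0.2,0.067,-0.003,-0.006],[0,0,0.51,-0.22,0.067,-0.003,-0.006],[0,0,0.5,-0.25,0.067,-0.003,-0.006],[0,0,0.48,-0.28,0.067,-0.003,-0.006],[0,0,0.47,-0.3,0.067,-0.003,-0.006],[0,0,0.45,-0.34,0.067,-0.003,-0.006],[0,0,0.42,-0.36,0.067,-0.003,-0.006],[0,0,0.4,-0.4,0.067,-0.003,-0.006],[0,0,0,0,0,0,0]]
  ]
}}

```text
time_s: 29.6
ee_pos: [640.2, 38.2, 310.2]
ee_rot: [-133.8, -0.1, 0.8]
force: [-0.4, 0.3, -1.4]
gripper_width: 13.5
```

```bash
python3 - <<'E'
from kin import *
p,r=pour((640,26,208),-90,66); print(p); plan(p,r,6,0)
E
```

```text
[640.          -1.0481156  302.14031784]
t29.60 pos [640.2  38.2 310.2] rot [-1.338e+02 -1.000e-01  8.000e-01] F [-0.4  0.3 -1.4] w 13.5 q [-18.6  27.7  75.8  43.1  94.   66.8]
max 0.55 0.058
[[[0,-0.01,0.55,-0.38,0.058,0.002,0.001],[0,-0.01,0.53,-0.41,0.058,0.002,0.001],[0,-0.01,0.5,-0.44,0.058,0.002,0.001],[0,-0.01,0.48,-0.47,0.058,0.002,0.001],[0,-0.01,0.45,-0.49,0.058,0.002,0.001],[0,-0.0,0.42,-0.52,0.058,0.002,0.001]]]
```

>>> {"op": "move_arm", "data": {
  "increments": [
    [[0,0,0.55,-0.45,0.058,0.002,0],[0,0,0.53,-0.48,0.058,0.002,0],[0,0,0.5,-0.5,0.058,0.002,0],[0,0,0.48,-0.5,0.058,0.002,0],[0,0,0.45,-0.55,0.058,0.002,0],[0,0,0.42,-0.55,0.058,0.002,0],[0,0,0,-0.1,0,0,0],[0,0,-1.2,-0.1,0,0,0],[0,0,1.2,-0.1,0,0,0],[0,0,-1.2,-0.1,0,0,0],[0,0,1.2,-0.1,0,0,0],[0,0,0,-0.1,0,0,0]]
  ]
}}

```text
time_s: 31.1
ee_pos: [641.7, -3.4, 312.4]
ee_rot: [-114.1, -1.2, 0.7]
force: [0.6, 0.6, -1.3]
gripper_width: 13.7
```

>>> {"op": "move_arm", "data": {
  "increments": [
    [[0,0,-0.5,0.85,-0.089,0,0],[0,0,-0.57,0.75,-0.089,0,0],[0,0,-0.64,0.7,-0.089,0,0],[0,0,-0.7,0.65,-0.089,0,0],[0,0,-0.77,0.55,-0.089,0,0],[0,0,-0.82,0.5,-0.089,0,0],[0,0,-0.87,0.4,-0.089,0,0],[0,0,-0.9,0.3,-0.089,0,0],[0,0,-0.95,0.2,-0.089,0,0],[0,0,0,0,0,0,0]]
  ]
}}

```text
time_s: 32.35
ee_pos: [638.7, 83.3, 324.5]
ee_rot: [-160.9, -0.7, 0.6]
force: [0.4, -0.0, -1.2]
gripper_width: 14.0
```

```bash
python3 - <<'E'
from kin import *
plan((565,200,305),(180,0,40),9,0)
E
```

```text
t32.35 pos [638.7  83.3 324.5] rot [-160.9   -0.7    0.6] F [ 0.4 -0.  -1.2] w 14.0 q [-3.4 22.  71.1 19.1 87.8 85. ]
max 1.52 0.075
[[[0,-0.81,-1.17,0.62,-0.035,-0.014,-0.075],[0,-0.71,-1.24,0.59,-0.035,-0.014,-0.075],[0,-0.6,-1.31,0.55,-0.035,-0.014,-0.075],[0,-0.49,-1.37,0.52,-0.035,-0.014,-0.075],[0,-0.38,-1.43,0.47,-0.035,-0.014,-0.075],[0,-0.27,-1.47,0.43,-0.035,-0.014,-0.075],[0,-0.15,-1.5,0.38,-0.035,-0.014,-0.075],[0,-0.03,-1.51,0.33,-0.035,-0.014,-0.075],[0,0.09,-1.52,0.27,-0.035,-0.014,-0.075]]]
```

>>> {"op": "move_arm", "data": {
  "increments": [
    [[0,-0.81,-1.17,0.5,-0.035,-0.014,-0.075],[0,-0.71,-1.24,0.4,-0.035,-0.014,-0.075],[0,-0.6,-1.31,0.4,-0.035,-0.014,-0.075],[0,-0.49,-1.37,0.4,-0.035,-0.014,-0.075],[0,-0.38,-1.43,0.3,-0.035,-0.014,-0.075],[0,-0.27,-1.47,0.2,-0.035,-0.014,-0.075],[0,-0.15,-1.5,0.2,-0.035,-0.014,-0.075],[0,0,-1.51,0.2,-0.035,-0.014,-0.075],[0,0,-1.5,0,-0.035,-0.014,-0.075]]
  ]
}}

```text
time_s: 33.48
ee_pos: [560.1, 190.3, 312.0]
ee_rot: [-179.1, 1.0, 40.3]
force: [0.1, -0.3, -0.6]
gripper_width: 13.8
```

```bash
python3 - <<'E'
from kin import *
plan((484,405,290),(180,0,78),10,0)
f=grab("top");g=grab("scene");w=grab("wrist")
z=lambda im,s:cv2.resize(im,s,interpolation=cv2.INTER_CUBIC)
a=z(f["color"][120:210,290:420],(390,270)); b=z(g["color"][150:250,225:345],(324,270)); c=z(w["color"],(400,250))
o=np.zeros((525,720,3),np.uint8); o[:270,:390]=a; o[:270,392:716]=b; o[272:522,:400]=c; save("p4",o)
E
```

```text
t33.48 pos [560.1 190.3 312. ] rot [-179.1    1.    40.3] F [ 0.1 -0.3 -0.6] w 13.8 q [17.4 18.2 75.9  0.4 87.1 67.1]
max 2.13 0.066
[[[0,0.81,-2.13,0.24,-0.002,0.001,-0.066],[0,0.95,-2.07,0.24,-0.002,0.001,-0.066],[0,1.08,-2.0,0.23,-0.002,0.001,-0.066],[0,1.21,-1.93,0.23,-0.002,0.001,-0.066],[0,1.34,-1.84,0.23,-0.002,0.001,-0.066],[0,1.45,-1.75,0.23,-0.002,0.001,-0.066],[0,1.57,-1.65,0.22,-0.002,0.001,-0.066],[0,1.67,-1.55,0.22,-0.002,0.001,-0.066],[0,1.77,-1.43,0.22,-0.002,0.001,-0.066],[0,1.86,-1.32,0.22,-0.002,0.001,-0.066]]]
```

View pics/p4.png

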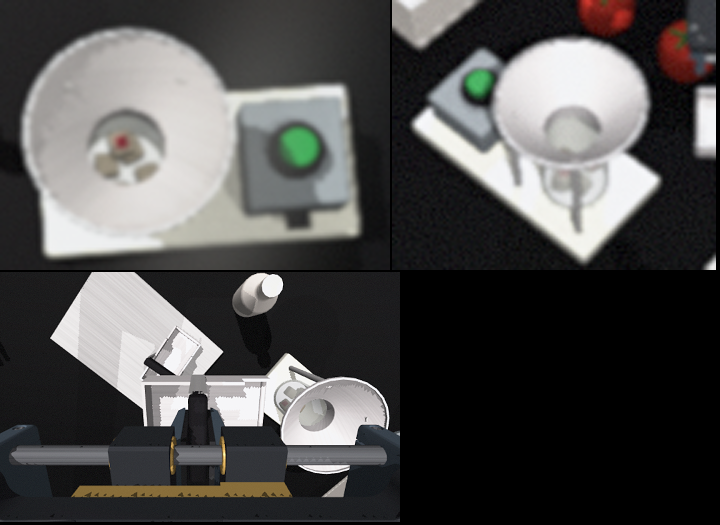

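The funnel cone is clear, and the pieces lie at the bottom of the jar (about (125,155) in the crop). The held pan looks empty. I put it back on the tray, measuring pan R first in case it was knocked.

>>> {"op": "move_arm", "data": {
  "increments": [
    [[0,0.81,-2.1,0.1,0,0,-0.066],[0,0.95,-2.07,0.1,0,0,-0.066],[0,1.08,-2,0.1,0,0,-0.066],[0,1.2,-1.9,0.1,0,0,-0.066],[0,1.3,-1.8,0.1,0,0,-0.066],[0,1.4,-1.75,0.1,0,0,-0.066],[0,1.5,-1.65,0.1,0,0,-0.066],[0,1.6,-1.5,0.1,0,0,-0.066],[0,1.6,-1.3,0.1,0,0,-0.066],[0,1.4,-1,0.1,0,0,-0.06],[0,0,0,0,0,0,0]]
  ]
}}

```text
time_s: 35.0
ee_pos: [478.7, 407.3, 302.5]
ee_rot: [-178.3, -0.0, 80.0]
force: [0.7, 0.3, -1.3]
gripper_width: 13.8
```

```bash
python3 - <<'E'
from kin import *
plan((484,405,90),(180,0,78),10,0)
f=grab("top");X=f["xyz"];C=f["color"];V=C.max(-1)
m=(X[...,2]>88)&(X[...,2]<112)&(V<90)&(abs(X[...,0]-519)<70)&(abs(X[...,1]-250)<60)
P=X[m]; print(len(P),P.mean(0),cv2.minAreaRect(P[:,:2].astype(np.float32)))
d=np.hypot(X[...,0]-645,X[...,1]+0); m=(d<28)&(X[...,2]<130); print("jar z",np.percentile(X[m,2],[5,25,50,75,95,99]))
E
```

```text
t35.00 pos [478.7 407.3 302.5] rot [-178.3   -0.    80. ] F [ 0.7  0.3 -1.3] w 13.8 q [38.7 21.8 71.8  1.3 87.4 48.6]
max 2.13 0.003
[[[0,-0.01,0.12,2.12,-0.003,-0.0,0.003],[0,-0.01,0.11,2.12,-0.003,-0.0,0.003],[0,-0.01,0.11,2.12,-0.003,-0.0,0.003],[0,-0.01,0.1,2.12,-0.003,-0.0,0.003],[0,-0.01,0.09,2.12,-0.003,-0.0,0.003],[0,-0.01,0.09,2.12,-0.003,-0.0,0.003],[0,-0.01,0.08,2.12,-0.003,-0.0,0.003],[0,-0.01,0.08,2.12,-0.003,-0.0,0.003],[0,-0.01,0.07,2.12,-0.003,-0.0,0.003],[0,-0.01,0.06,2.13,-0.003,-0.0,0.003]]]
145 [519.17761272 246.37667088 103.52588931] ((520.4800415039062, 246.33937072753906), (13.549493789672852, 65.88623046875), 6.5047526359558105)
jar z [ 23.91009266  34.60881295  46.28700568  64.60376587 123.83331202
 128.42539678]
```

>>> {"op": "move_arm", "data": {
  "increments": [
    [[0,0,0.1,2,-0.003,0,0.003],[0,0,0.1,2.3,-0.003,0,0.003],[0,0,0.1,2.4,-0.003,0,0.003],[0,0,0.1,2.4,-0.003,0,0.003],[0,0,0.1,2.4,-0.003,0,0.003],[0,0,0.1,2.4,-0.003,0,0.003],[0,0,0,2.2,-0.003,0,0.003],[0,0,0,1.8,-0.003,0,0.003],[0,0,0,1,-0.003,0,0.003],[0,0,0,0.4,0,0,0],[0,0,0,0,0,0,0]]
  ]
}}

```text
time_s: 36.42
ee_pos: [488.8, 398.2, 107.1]
ee_rot: [179.6, -0.0, 77.6]
force: [-0.5, -0.2, -2.2]
gripper_width: 13.7
```

```bash
python3 - <<'E'
from kin import *
plan((484,405,76),(180,0,78),6,0)
E
```

```text
t36.42 pos [488.8 398.2 107.1] rot [179.6  -0.   77.6] F [-0.5 -0.2 -2.2] w 13.7 q [38.3 27.7 90.9 -0.3 61.1 50.8]
max 0.52 0.001
[[[0,0.09,-0.11,0.52,0.001,-0.0,-0.001],[0,0.09,-0.11,0.52,0.001,-0.0,-0.001],[0,0.09,-0.1,0.52,0.001,-0.0,-0.001],[0,0.09,-0.1,0.52,0.001,-0.0,-0.001],[0,0.09,-0.1,0.52,0.001,-0.0,-0.001],[0,0.09,-0.1,0.52,0.001,-0.0,-0.001]]]
```

>>> {"op": "move_arm", "data": {
  "increments": [
    [[0,0,0,0.6,0.001,0,0],[0,0,0,0.6,0.001,0,0],[0,0,0,0.6,0.001,0,0],[0,0,0,0.5,0.001,0,0],[0,0,0,0.35,0.001,0,0],[0,0,0,0.2,0.001,0,0],[0,0,0,0.1,0,0,0],[0,0,0,0,0,0,0]]
  ]
}}

```text
time_s: 37.42
ee_pos: [489.8, 398.9, 77.1]
ee_rot: [179.9, -0.1, 77.6]
force: [0.2, -0.4, -0.9]
gripper_width: 13.7
```

>>> {"op": "move_arm", "data": {
  "increments": [
    [[0,0,0,0.1,0,0,0],[0,0,0,0.1,0,0,0],[0.4,0,0,0,0,0,0],[0.4,0,0,0,0,0,0],[0.4,0,0,0,0,0,0],[0.4,0,0,0,0,0,0],[0.4,0,0,-1,0,0,0],[0.4,0,0,-3,0,0,0],[0.4,0,0,-4,0,0,0],[0.2,0,0,-4,0,0,0],[0,0,0,-2,0,0,0],[0,0,0,-1,0,0,0]]
  ]
}}

```text
time_s: 38.92
ee_pos: [489.5, 398.8, 233.2]
ee_rot: [179.8, -0.3, 77.6]
force: [0.4, 0.3, -0.7]
gripper_width: 9.0
```

```bash
python3 - <<'E'
from kin import *
plan((645,-30,260),(180,0,90),12,0)
w=grab("wrist"); f=grab("top")
z=lambda im,s:cv2.resize(im,s,interpolation=cv2.INTER_CUBIC)
o=np.zeros((520,640,3),np.uint8); o[:240,:390]=z(w["color"],(390,240)); o[242:518,:390]=z(f["color"][190:282,138:268],(390,276)); save("p5",o)
E
```

```text
t38.92 pos [489.5 398.8 233.2] rot [179.8  -0.3  77.6] F [ 0.4  0.3 -0.7] w 9.0 q [38.1 22.7 80.2 -0.  76.8 50.5]
max 3.55 0.018
[[[0,-3.21,2.03,-0.23,0.0,-0.0,-0.018],[0,-3.25,1.97,-0.23,0.0,-0.0,-0.018],[0,-3.28,1.91,-0.23,0.0,-0.0,-0.018],[0,-3.32,1.86,-0.23,0.0,-0.0,-0.018],[0,-3.35,1.8,-0.23,0.0,-0.0,-0.018],[0,-3.38,1.73,-0.23,0.0,-0.0,-0.018],[0,-3.41,1.67,-0.23,0.0,-0.0,-0.018],[0,-3.44,1.61,-0.23,0.0,-0.0,-0.018],[0,-3.47,1.55,-0.23,0.0,-0.0,-0.018],[0,-3.5,1.49,-0.23,0.0,-0.0,-0.018],[0,-3.52,1.42,-0.22,0.0,-0.0,-0.018],[0,-3.55,1.36,-0.22,0.0,-0.0,-0.018]]]
```

View pics/p5.png

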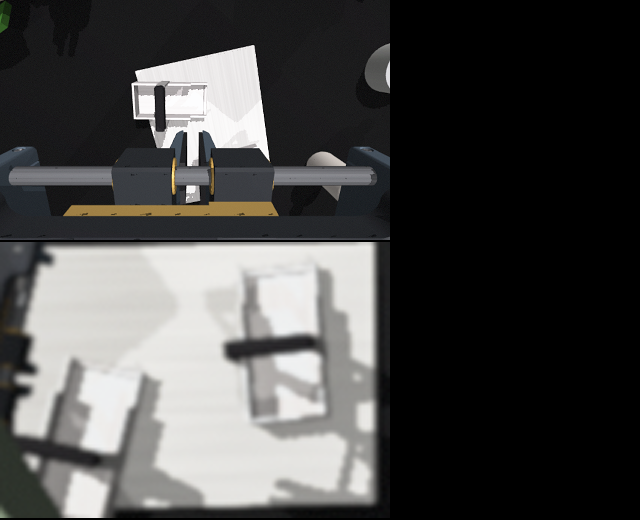

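Both pans are upright and empty. Pan L seems to have shifted toward −x, so I'll measure it once the arm is clear. Next is the button.

>>> {"op": "move_arm", "data": {
  "increments": [
    [[0,-2,1.2,-1,0,0,-0.015],[0,-4,2,-0.8,0,0,-0.02],[0,-4.5,2.2,-0.5,0,0,-0.02],[0,-4.6,2,-0.3,0,0,-0.02],[0,-4.6,1.8,-0.3,0,0,-0.02],[0,-4.6,1.6,-0.3,0,0,-0.02],[0,-4.6,1.2,-0.3,0,0,-0.02],[0,-4.6,1,-0.3,0,0,-0.02],[0,-4.6,0.8,-0.3,0,0,-0.02],[0,-4.2,0.6,-0.3,0,0,-0.02],[0,-3,0.4,-0.2,0,0,0],[0,-1,0,0,0,0,0]]
  ]
}}

```text
time_s: 40.52
ee_pos: [581.8, -96.0, 262.4]
ee_rot: [-178.7, 0.1, 89.4]
force: [0.8, 0.6, -0.7]
gripper_width: 0.6
```

```bash
python3 - <<'E'
from kin import *
plan((648,-142,140),(180,0,90),9,0)
f=grab("top");X=f["xyz"];C=f["color"];V=C.max(-1)
for nm,c in(("L",(465,400)),("R",(519,248))):
  m=(X[...,2]>88)&(X[...,2]<112)&(V<90)&(abs(X[...,0]-c[0])<70)&(abs(X[...,1]-c[1])<55)
  P=X[m]; print(nm,len(P),P.mean(0),cv2.minAreaRect(P[:,:2].astype(np.float32)))
E
```

```text
t40.52 pos [581.8 -96.  262.4] rot [-1.787e+02  1.000e-01  8.940e+01] F [ 0.8  0.6 -0.7] w 0.6 q [-10.3  18.9  81.8  -0.3  80.6  -9.6]
max 1.36 0.003
[[[0,-0.5,0.77,1.34,-0.003,0.0,-0.001],[0,-0.5,0.77,1.35,-0.003,0.0,-0.001],[0,-0.5,0.76,1.35,-0.003,0.0,-0.001],[0,-0.5,0.76,1.35,-0.003,0.0,-0.001],[0,-0.51,0.76,1.35,-0.003,0.0,-0.001],[0,-0.51,0.75,1.35,-0.003,0.0,-0.001],[0,-0.51,0.75,1.36,-0.003,0.0,-0.001],[0,-0.51,0.74,1.36,-0.003,0.0,-0.001],[0,-0.51,0.74,1.36,-0.003,0.0,-0.001]]]
L 162 [442.18290207 411.97528085 103.72988912] ((442.0111083984375, 412.8395690917969), (70.56016540527344, 13.458634376525879), 75.87258911132812)
R 155 [519.1871738  247.40177071 103.38027701] ((520.0921630859375, 246.53433227539062), (13.711584091186523, 65.95443725585938), 5.274343490600586)
```

Pan L was knocked to (442, 412). It is still upright with its handle over the tray, so it can stay there. I go above the button.

>>> {"op": "move_arm", "data": {
  "increments": [
    [[0,-0.7,1.2,0,-0.004,0,0],[0,-0.9,1.4,0.5,-0.004,0,0],[0,-0.9,1.4,1,-0.004,0,0],[0,-0.9,1.3,1.5,-0.004,0,0],[0,-0.6,0.9,1.8,-0.004,0,0],[0,-0.3,0.4,1.8,0,0,0],[0,0,0,1.8,0,0,0],[0,0,0,1.2,0,0,0],[0,0,0,0.5,0,0,0],[0,0,0,0,0,0,0]]
  ]
}}

```text
time_s: 41.82
ee_pos: [649.9, -139.2, 149.0]
ee_rot: [-179.5, -0.1, 89.6]
force: [0.2, -0.8, -0.4]
gripper_width: 0.6
```

```bash
python3 - <<'E'
from kin import *
plan((648,-141,102),(180,0,90),6,0)
E
```

```text
t41.83 pos [ 649.9 -139.2  149. ] rot [-1.795e+02 -1.000e-01  8.960e+01] F [ 0.2 -0.8 -0.4] w 0.6 q [-13.1  29.   82.   -0.1  69.5 -12.6]
max 0.78 0.001
[[[0,-0.03,-0.02,0.78,-0.001,-0.0,-0.001],[0,-0.03,-0.03,0.78,-0.001,-0.0,-0.001],[0,-0.03,-0.03,0.78,-0.001,-0.0,-0.001],[0,-0.03,-0.03,0.78,-0.001,-0.0,-0.001],[0,-0.03,-0.03,0.78,-0.001,-0.0,-0.001],[0,-0.03,-0.03,0.78,-0.001,-0.0,-0.001]]]
```

>>> {"op": "move_arm", "data": {
  "increments": [
    [[0,0,0,0.9,0,0,0],[0,0,0,1,0,0,0],[0,0,0,1,0,0,0],[0,0,0,0.8,0,0,0],[0,0,0,0.5,0,0,0],[0,0,0,0.2,0,0,0],[0,0,0,0,0,0,0]]
  ]
}}

```text
time_s: 42.7
ee_pos: [650.3, -139.2, 103.3]
ee_rot: [-179.6, -0.0, 89.6]
force: [0.1, 0.1, -0.4]
gripper_width: 0.4
```

>>> {"op": "move_arm", "data": {
  "increments": [
    [[0,0,0,0.3,0,0,0],[0,0,0,0.3,0,0,0],[0,0,0,0.2,0,0,0]]
  ]
}}

```text
time_s: 43.08
ee_pos: [650.7, -139.3, 95.6]
ee_rot: [-179.7, 0.0, 89.6]
force: [-0.4, -0.6, -0.2]
gripper_width: 0.2
```

>>> {"op": "move_arm", "data": {
  "increments": [
    [[0,0,0,0.3,0,0,0],[0,0,0,0.3,0,0,0],[0,0,0,0.2,0,0,0]]
  ]
}}

```text
time_s: 43.45
ee_pos: [650.7, -139.3, 87.1]
ee_rot: [-179.7, -0.0, 89.6]
force: [-0.8, 0.0, 2.3]
gripper_width: 0.9
```

>>> {"op": "move_arm", "data": {
  "increments": [
    [[0,0,0,0.25,0,0,0],[0,0,0,0.25,0,0,0],[0,0,0,0.15,0,0,0],[0,0,0,0.1,0,0,0]]
  ]
}}

```text
time_s: 43.95
ee_pos: [650.7, -139.4, 81.3]
ee_rot: [-179.8, 0.0, 89.6]
force: [-2.1, 0.3, 7.5]
gripper_width: 0.6
```

>>> {"op": "move_arm", "data": {
  "increments": [
    [[0,0,0,0.2,0,0,0],[0,0,0,0.2,0,0,0]]
  ]
}}

```text
time_s: 44.2
ee_pos: [650.7, -139.4, 81.2]
ee_rot: [-179.9, 0.0, 89.6]
force: [-3.5, 1.1, 12.4]
gripper_width: 0.3
```

>>> {"op": "move_arm", "data": {
  "increments": [
    [[0,0,0,-1,0,0,0],[0,0,0,-3,0,0,0],[0,0,0,-4,0,0,0],[0,0,0,-4,0,0,0],[0,0,0,-2,0,0,0],[1,-0.5,-2,-1,0,0,0],[1,-1,-4,0,0,0,0],[1,-1,-4,0,0,0,0],[1,0,-4,0,0,0,0],[1,0,-2,0,0,0,0]]
  ]
}}

```text
time_s: 45.45
ee_pos: [480.6, -164.2, 230.9]
ee_rot: [-179.4, -0.0, 89.6]
force: [-0.9, 0.2, 0.6]
gripper_width: 47.8
```

```bash
python3 - <<'E'
from kin import *
plan((441,-138,150),(180,0,90),6,1)
f=grab("wrist");X=f["xyz"];hsv=cv2.cvtColor(f["color"],cv2.COLOR_RGB2HSV).astype(int)
m=(X[...,2]>20)&(hsv[...,1]>100)&((hsv[...,0]<12)|(hsv[...,0]>165))
for c in((431,96),(425,-22),(442,-137)):
  P=X[m&(np.hypot(X[...,0]-c[0],X[...,1]-c[1])<45)]; print(len(P),P.mean(0) if len(P) else 0,P.min(0) if len(P) else 0,P.max(0) if len(P) else 0)
E
```

```text
t45.45 pos [ 480.6 -164.2  230.9] rot [-179.4   -0.    89.6] F [-0.9  0.2  0.6] w 47.8 q [-20.   11.9  96.1  -0.2  72.6 -19.6]
max 1.36 0.002
[[[1,0.43,-0.65,1.36,-0.002,-0.0,-0.001],[1,0.43,-0.65,1.35,-0.002,-0.0,-0.001],[1,0.43,-0.65,1.35,-0.002,-0.0,-0.001],[1,0.43,-0.65,1.35,-0.002,-0.0,-0.001],[1,0.43,-0.66,1.35,-0.002,-0.0,-0.001],[1,0.44,-0.66,1.35,-0.002,-0.0,-0.001]]]
0 0 0 0
3117 [430.03149237 -29.73024317  50.89961452] [393.31033938 -57.01176929  20.87792463] [459.55489942   1.43107879  60.41416344]
2557 [ 445.27459205 -136.3006672    51.0149547 ] [ 409.56476322 -172.46862855   22.80222027] [ 476.19179327 -106.96262595   60.94479418]
```

The button bottomed out at z=81.2 with 12 N, then was released. Tomatoes next, using jaws along y (yaw 0).

```bash
python3 - <<'E'
from kin import *
plan((443,-139.5,130),(180,0,0),11,1)
E
```

```text
t45.50 pos [ 478.3 -164.   230.9] rot [-179.2   -0.    89.6] F [-3.9  0.5  0. ] w 51.7 q [-20.1  11.8  96.2  -0.3  72.7 -19.6]
max 0.92 0.142
[[[1,0.22,-0.31,0.92,-0.001,0.001,0.142],[1,0.17,-0.34,0.92,-0.001,0.001,0.142],[1,0.12,-0.36,0.92,-0.001,0.001,0.142],[1,0.07,-0.38,0.92,-0.001,0.001,0.142],[1,0.01,-0.38,0.92,-0.001,0.001,0.142],[1,-0.04,-0.38,0.92,-0.001,0.001,0.142],[1,-0.1,-0.37,0.92,-0.001,0.001,0.142],[1,-0.15,-0.36,0.92,-0.001,0.001,0.142],[1,-0.2,-0.33,0.92,-0.001,0.001,0.142],[1,-0.24,-0.3,0.92,-0.001,0.001,0.142],[1,-0.28,-0.26,0.92,-0.001,0.001,0.142]]]
```

>>> {"op": "move_arm", "data": {
  "increments": [
    [[1,0.22,-0.2,0.9,0,0,0.14],[1,0.17,-0.34,0.9,0,0,0.14],[1,0.12,-0.36,0.9,0,0,0.14],[1,0.07,-0.38,0.9,0,0,0.14],[1,0,-0.38,0.9,0,0,0.14],[1,0,-0.38,0.9,0,0,0.14],[1,-0.1,-0.37,0.9,0,0,0.14],[1,-0.15,-0.36,0.9,0,0,0.14],[1,-0.2,-0.33,0.9,0,0,0.13],[1,-0.24,-0.3,0.9,0,0,0.12],[1,-0.2,-0.2,0.8,0,0,0.1],[1,0,0,0,0,0,0]]
  ]
}}

```text
time_s: 47.0
ee_pos: [430.0, -138.2, 123.7]
ee_rot: [-179.7, 1.6, 2.4]
force: [0.7, -0.7, 0.3]
gripper_width: 91.4
```

```bash
cat >> kin.py <<'E'
def toms(name="wrist"):
    f=grab(name);X=f["xyz"];hsv=cv2.cvtColor(f["color"],cv2.COLOR_RGB2HSV).astype(int)
    m=(X[...,2]>8)&(hsv[...,1]>100)&((hsv[...,0]<15)|(hsv[...,0]>165))
    m=cv2.morphologyEx(m.astype(np.uint8),cv2.MORPH_CLOSE,np.ones((5,5)))
    n,l,st,_=cv2.connectedComponentsWithStats(m)
    for i in range(1,n):
        P=X[(l==i)&(X[...,2]>8)]
        if len(P)<150: continue
        P=P[P[:,2]<75]; 
        if len(P)<100: continue
        g=least_squares(lambda q:np.hypot(np.hypot(P[:,0]-q[0],P[:,1]-q[1]),(P[:,2]-q[2])*33.5/29)-33.5,[*np.median(P,0)[:2],30],loss="soft_l1",f_scale=2).x
        print("tom",st[i][:4],len(P),"c",g.round(1),"min",P.min(0).round(),"max",P.max(0).round())
E
python3 - <<'E'
from kin import *
toms(); plan((443,-139.5,60),(180,0,0),5,1)
E
```

```text
tom [  0 135  75  89] 5237 c [432.3  95.6  31.4] min [400.  62.   8.] max [466. 102.  61.]
tom [277 135  89  89] 4871 c [ 442.3 -140.1   32.3] min [ 413. -173.   21.] max [ 476. -107.   61.]
tom [122 150  97  88] 5443 c [425.9 -24.   32.1] min [394. -57.  10.] max [459.   6.  61.]
t47.05 pos [ 430.4 -138.4  124. ] rot [-179.7    1.5    2.5] F [-0.1  0.7 -0.3] w 91.1 q [-19.1  12.9 111.7  -0.4  56.9  68.7]
max 1.28 0.009
[[[1,0.28,0.04,1.27,-0.001,0.005,0.009],[1,0.28,0.04,1.27,-0.001,0.005,0.009],[1,0.27,0.03,1.28,-0.001,0.005,0.009],[1,0.26,0.03,1.28,-0.001,0.005,0.009],[1,0.26,0.03,1.28,-0.001,0.005,0.009]]]
```

>>> {"op": "move_arm", "data": {
  "increments": [
    [[1,0.3,0,1.27,0,0.006,0.01],[1,0.3,0,1.27,0,0.006,0.01],[1,0.3,0,1.28,0,0.006,0.01],[1,0.25,0,1,0,0.006,0.01],[1,0.1,0,0.5,0,0,0],[1,0,0,0,0,0,0]]
  ]
}}

```text
time_s: 47.8
ee_pos: [443.8, -139.0, 70.7]
ee_rot: [-179.9, -0.1, 0.5]
force: [-0.6, -0.7, 0.3]
gripper_width: 90.9
```

```bash
python3 - <<'E'
from kin import *
plan((442.5,-140,13),(180,0,0),6,1)
E
```

```text
t47.80 pos [ 443.8 -139.    70.7] rot [-1.799e+02 -1.000e-01  5.000e-01] F [-0.6 -0.7  0.3] w 90.9 q [-18.9  17.  115.3   0.2  47.5  70.4]
max 0.96 0.001
[[[1,-0.02,0.02,0.96,-0.0,-0.0,0.001],[1,-0.02,0.02,0.96,-0.0,-0.0,0.001],[1,-0.02,0.02,0.96,-0.0,-0.0,0.001],[1,-0.02,0.02,0.96,-0.0,-0.0,0.001],[1,-0.02,0.02,0.96,-0.0,-0.0,0.001],[1,-0.02,0.02,0.96,-0.0,-0.0,0.001]]]
```

>>> {"op": "move_arm", "data": {
  "increments": [
    [[1,0,0,0.9,0,0,0],[1,0,0,1.2,0,0,0],[1,0,0,1.2,0,0,0],[1,0,0,1.1,0,0,0],[1,0,0,0.8,0,0,0],[1,0,0,0.4,0,0,0],[1,0,0,0.1,0,0,0],[0,0,0,0,0,0,0],[0,0,0,0,0,0,0],[0,0,0,0,0,0,0],[0,0,0,0,0,0,0],[0,0,0,0,0,0,0]]
  ],
  "force": 15
}}

```text
time_s: 49.3
ee_pos: [444.6, -139.1, 10.5]
ee_rot: [-179.9, -0.2, 0.5]
force: [-0.0, 0.4, -1.5]
gripper_width: 66.3
```

Tomato 3 is gripped. I lift it and carry it to the tub.

>>> {"op": "move_arm", "data": {
  "increments": [
    [[0,0,0,-1,0,0,0],[0,0,0,-2.5,0,0,0],[0,0,0,-3.5,0,0,0],[0,0,0,-3.5,0,0,0],[0,0,0,-2,0,0,0],[0,0,0,-0.5,0,0,0]]
  ]
}}

```text
time_s: 50.05
ee_pos: [443.5, -139.1, 146.7]
ee_rot: [-179.9, -0.2, 0.5]
force: [0.9, 0.7, -1.9]
gripper_width: 65.9
```

```bash
python3 - <<'E'
from kin import *
plan((577,-361,135),(180,0,0),8,0)
E
```

```text
t50.05 pos [ 443.5 -139.1  146.7] rot [-179.9   -0.2    0.5] F [ 0.9  0.7 -1.9] w 65.9 q [-19.   11.7 109.5   0.2  58.6  70.4]
max 2.79 0.001
[[[0,1.64,2.79,0.15,-0.0,-0.0,0.001],[0,1.65,2.79,0.15,-0.0,-0.0,0.001],[0,1.65,2.79,0.15,-0.0,-0.0,0.001],[0,1.65,2.78,0.15,-0.0,-0.0,0.001],[0,1.66,2.78,0.15,-0.0,-0.0,0.001],[0,1.66,2.78,0.15,-0.0,-0.0,0.001],[0,1.66,2.78,0.15,-0.0,-0.0,0.001],[0,1.67,2.78,0.15,-0.0,-0.0,0.001]]]
```

>>> {"op": "move_arm", "data": {
  "increments": [
    [[0,0.8,1.2,0,0,0,0],[0,1.5,2.5,0,0,0,0],[0,1.8,3,0,0,0,0],[0,1.8,3,0,0,0,0],[0,1.8,3,0,0,0,0],[0,1.8,3,0,0,0,0],[0,1.6,2.8,0,0,0,0],[0,1.2,2,0,0,0,0],[0,0.6,1,0,0,0,0],[0,0,0,0,0,0,0]]
  ]
}}

```text
time_s: 51.3
ee_pos: [576.1, -364.4, 131.2]
ee_rot: [-179.4, 0.7, 0.5]
force: [-0.0, -0.6, -1.8]
gripper_width: 65.8
```

```bash
python3 - <<'E'
from kin import *
plan((577,-361,40),(180,0,0),8,0)
E
```

```text
t51.30 pos [ 576.1 -364.4  131.2] rot [-179.4    0.7    0.5] F [-0.  -0.6 -1.8] w 65.8 q [-33.3  31.5  80.3   0.1  69.1  56.2]
max 1.14 0.002
[[[0,0.03,-0.03,1.14,-0.001,0.002,0.001],[0,0.02,-0.03,1.14,-0.001,0.002,0.001],[0,0.02,-0.03,1.14,-0.001,0.002,0.001],[0,0.02,-0.04,1.14,-0.001,0.002,0.001],[0,0.02,-0.04,1.14,-0.001,0.002,0.001],[0,0.02,-0.04,1.14,-0.001,0.002,0.001],[0,0.02,-0.04,1.14,-0.001,0.002,0.001],[0,0.01,-0.04,1.14,-0.001,0.002,0.001]]]
```

>>> {"op": "move_arm", "data": {
  "increments": [
    [[0,0,0,0.9,0,0.002,0],[0,0,0,1.3,0,0.002,0],[0,0,0,1.3,0,0.002,0],[0,0,0,1.3,0,0.002,0],[0,0,0,1.3,0,0.002,0],[0,0,0,1.2,0,0.002,0],[0,0,0,1,0,0,0],[0,0,0,0.6,0,0,0],[0,0,0,0.2,0,0,0],[0,0,0,0,0,0,0]]
  ]
}}

```text
time_s: 52.55
ee_pos: [573.7, -360.5, 33.0]
ee_rot: [-179.3, 0.2, 0.6]
force: [0.2, 0.2, -1.4]
gripper_width: 65.9
```

Target is TCP z≈15.5, so about 16 mm more in gentle steps.

>>> {"op": "move_arm", "data": {
  "increments": [
    [[0,0,0,0.4,0,0,0],[0,0,0,0.4,0,0,0],[0,0,0,0.35,0,0,0],[0,0,0,0.25,0,0,0],[0,0,0,0.15,0,0,0],[0,0,0,0,0,0,0]]
  ]
}}

```text
time_s: 53.3
ee_pos: [574.3, -360.6, 17.4]
ee_rot: [-179.3, 0.1, 0.6]
force: [-0.3, -0.1, -0.9]
gripper_width: 66.1
```

>>> {"op": "move_arm", "data": {
  "increments": [
    [[0,0,0,0.15,0,0,0],[0,0,0,0.1,0,0,0],[0,0,0,0,0,0,0]]
  ]
}}

```text
time_s: 53.68
ee_pos: [574.5, -360.8, 15.7]
ee_rot: [-179.4, 0.0, 0.6]
force: [0.4, 0.4, -1.4]
gripper_width: 66.0
```

>>> {"op": "move_arm", "data": {
  "increments": [
    [[0,0,0,0.12,0,0,0],[0,0,0,0.1,0,0,0],[1,0,0,0,0,0,0],[1,0,0,0,0,0,0],[1,0,0,0,0,0,0],[1,0,0,0,0,0,0],[1,0,0,-1,0,0,0],[1,0,0,-2.5,0,0,0],[1,0,0,-3.5,0,0,0],[1,0,0,-3.5,0,0,0],[1,0,0,-2,0,0,0],[1,0,0,0,0,0,0]]
  ]
}}

```text
time_s: 55.18
ee_pos: [575.4, -362.7, 147.0]
ee_rot: [-179.5, -0.2, 0.6]
force: [0.4, -0.0, -0.1]
gripper_width: 91.4
```

```bash
python3 - <<'E'
from kin import *
toms("top"); plan((426,-24,130),(180,0,0),10,1)
E
```

```text
tom [463 191  27  22] 220 c [ 572.6 -360.4   40.4] min [ 541. -388.   34.] max [ 595. -327.   68.]
tom [ 48 205  33  29] 584 c [548.6 659.1  43.2] min [513. 624.   8.] max [582. 716.  74.]
tom [280 248  27  28] 565 c [432.2  97.   34.2] min [398.  65.  10.] max [464. 129.  69.]
tom [329 249  27  28] 566 c [425.8 -23.4  34.1] min [393. -55.  27.] max [459.   9.  68.]
t55.23 pos [ 574.8 -362.4  145.9] rot [-1.794e+02 -1.000e-01  6.000e-01] F [ 0.2  0.1 -0.3] w 91.2 q [-33.4  30.3  80.1   0.5  69.8  55.8]
max 3.4 0.001
[[[1,-1.46,-3.4,0.19,-0.001,-0.0,0.001],[1,-1.46,-3.4,0.19,-0.001,-0.0,0.001],[1,-1.46,-3.39,0.18,-0.001,-0.0,0.001],[1,-1.47,-3.39,0.18,-0.001,-0.0,0.001],[1,-1.47,-3.39,0.18,-0.001,-0.0,0.001],[1,-1.47,-3.39,0.17,-0.001,-0.0,0.001],[1,-1.48,-3.39,0.17,-0.001,-0.0,0.001],[1,-1.48,-3.39,0.17,-0.001,-0.0,0.001],[1,-1.48,-3.39,0.16,-0.001,-0.0,0.001],[1,-1.49,-3.38,0.16,-0.001,-0.0,0.001]]]
```

The first tomato is in the tub. On to tomato 2.

>>> {"op": "move_arm", "data": {
  "increments": [
    [[1,-0.8,-2,0,0,0,0],[1,-1.6,-3.8,0,0,0,0],[1,-1.8,-4.2,0,0,0,0],[1,-1.8,-4.2,0,0,0,0],[1,-1.8,-4.2,0,0,0,0],[1,-1.8,-4.2,0.2,0,0,0],[1,-1.8,-4,0.2,0,0,0],[1,-1.5,-3.5,0.2,0,0,0],[1,-1,-2.2,0.2,0,0,0],[1,-0.5,-0.8,0.2,0,0,0],[1,0,0,0,0,0,0]]
  ]
}}

```text
time_s: 56.6
ee_pos: [414.7, -21.1, 127.8]
ee_rot: [-179.0, 1.2, 0.5]
force: [-1.0, 0.3, -0.4]
gripper_width: 91.0
```

```bash
python3 - <<'E'
from kin import *
plan((426,-23.7,70),(180,0,0),6,1)
E
```

```text
t56.60 pos [414.7 -21.1 127.8] rot [-179.     1.2    0.5] F [-1.   0.3 -0.4] w 91.0 q [ -5.2   9.3 115.9   1.   56.1  83.7]
max 0.96 0.003
[[[1,0.21,0.06,0.96,-0.003,0.003,0.001],[1,0.2,0.06,0.96,-0.003,0.003,0.001],[1,0.2,0.06,0.96,-0.003,0.003,0.001],[1,0.2,0.05,0.96,-0.003,0.003,0.001],[1,0.2,0.05,0.96,-0.003,0.003,0.001],[1,0.19,0.05,0.96,-0.003,0.003,0.001]]]
```

>>> {"op": "move_arm", "data": {
  "increments": [
    [[1,0.21,0.05,0.9,-0.003,0.004,0.001],[1,0.25,0.05,1.1,-0.003,0.004,0.001],[1,0.25,0.05,1.1,-0.003,0.004,0.001],[1,0.2,0.05,1,-0.003,0.004,0.001],[1,0.1,0,0.8,-0.003,0.003,0.001],[1,0,0,0.4,0,0,0],[1,0,0,0,0,0,0]]
  ]
}}

```text
time_s: 57.48
ee_pos: [425.8, -24.7, 69.8]
ee_rot: [-180.0, 0.1, 0.0]
force: [-0.4, -0.1, -1.0]
gripper_width: 90.9
```

```bash
python3 - <<'E'
from kin import *
plan((426,-23.7,11),(180,0,0),6,1)
E
```

```text
t57.48 pos [425.8 -24.7  69.8] rot [-1.8e+02  1.0e-01  0.0e+00] F [-0.4 -0.1 -1. ] w 90.9 q [ -4.9  14.2 119.9   0.   45.9  85.1]
max 0.98 0.0
[[[1,0.0,-0.02,0.98,-0.0,0.0,0.0],[1,0.0,-0.02,0.98,-0.0,0.0,0.0],[1,0.0,-0.02,0.98,-0.0,0.0,0.0],[1,0.0,-0.02,0.98,-0.0,0.0,0.0],[1,0.0,-0.02,0.98,-0.0,0.0,0.0],[1,0.0,-0.02,0.98,-0.0,0.0,0.0]]]
```

>>> {"op": "move_arm", "data": {
  "increments": [
    [[1,0,0,0.9,0,0,0],[1,0,0,1.2,0,0,0],[1,0,0,1.2,0,0,0],[1,0,0,1.1,0,0,0],[1,0,0,0.8,0,0,0],[1,0,0,0.4,0,0,0],[1,0,0,0,0,0,0],[0,0,0,0,0,0,0],[0,0,0,0,0,0,0],[0,0,0,0,0,0,0],[0,0,0,0,0,0,0],[0,0,0,0,0,0,0]]
  ]
}}

```text
time_s: 58.98
ee_pos: [426.5, -24.7, 10.6]
ee_rot: [-180.0, -0.0, 0.0]
force: [-0.7, 0.5, -1.5]
gripper_width: 66.7
```

>>> {"op": "move_arm", "data": {
  "increments": [
    [[0,0,0,-1,0,0,0],[0,0,0,-2.5,0,0,0],[0,0,0,-3.5,0,0,0],[0,0,0,-3.5,0,0,0],[0,0,0,-2,0,0,0],[0,0,0,-0.5,0,0,0]]
  ]
}}

```text
time_s: 59.72
ee_pos: [425.7, -24.7, 146.9]
ee_rot: [-180.0, -0.0, 0.0]
force: [-0.4, -1.1, -1.5]
gripper_width: 66.9
```

```bash
python3 - <<'E'
from kin import *
plan((490,-361,145),(180,0,0),10,0)
E
```

```text
t59.73 pos [425.7 -24.7 146.9] rot [-180.   -0.    0.] F [-0.4 -1.1 -1.5] w 66.9 q [ -4.9   8.4 113.8   0.   57.8  85.1]
max 3.36 0.0
[[[0,0.64,3.36,0.02,-0.0,-0.0,0.0],[0,0.64,3.36,0.02,-0.0,-0.0,0.0],[0,0.64,3.36,0.02,-0.0,-0.0,0.0],[0,0.64,3.36,0.02,-0.0,-0.0,0.0],[0,0.64,3.36,0.02,-0.0,-0.0,0.0],[0,0.64,3.36,0.02,-0.0,-0.0,0.0],[0,0.64,3.36,0.02,-0.0,-0.0,0.0],[0,0.64,3.36,0.02,-0.0,-0.0,0.0],[0,0.64,3.36,0.02,-0.0,-0.0,0.0],[0,0.64,3.36,0.02,-0.0,-0.0,0.0]]]
```

>>> {"op": "move_arm", "data": {
  "increments": [
    [[0,0.4,2,-0.1,0,0,0],[0,0.7,3.5,-0.1,0,0,0],[0,0.8,4,-0.1,0,0,0],[0,0.8,4,-0.1,0,0,0],[0,0.8,4,-0.1,0,0,0],[0,0.8,4,-0.1,0,0,0],[0,0.8,4,-0.1,0,0,0],[0,0.6,3.4,-0.1,0,0,0],[0,0.5,2.5,0,0,0,0],[0,0.3,1.2,0,0,0,0],[0,0,0,0,0,0,0]]
  ]
}}

```text
time_s: 61.1
ee_pos: [487.7, -357.7, 146.1]
ee_rot: [-179.4, 0.7, 0.1]
force: [-0.5, 0.6, -0.8]
gripper_width: 66.1
```

```bash
python3 - <<'E'
from kin import *
plan((490,-361,36),(180,0,0),8,0)
E
```

```text
t61.10 pos [ 487.7 -357.7  146.1] rot [-1.794e+02  7.000e-01  1.000e-01] F [-0.5  0.6 -0.8] w 66.1 q [-37.4  24.2  90.7   0.   66.   52.5]
max 1.38 0.002
[[[0,0.05,0.05,1.38,-0.001,0.002,0.0],[0,0.04,0.05,1.38,-0.001,0.002,0.0],[0,0.04,0.05,1.38,-0.001,0.002,0.0],[0,0.04,0.05,1.38,-0.001,0.002,0.0],[0,0.04,0.05,1.38,-0.001,0.002,0.0],[0,0.04,0.05,1.38,-0.001,0.002,0.0],[0,0.03,0.04,1.38,-0.001,0.002,0.0],[0,0.03,0.04,1.38,-0.001,0.002,0.0]]]
```

>>> {"op": "move_arm", "data": {
  "increments": [
    [[0,0,0,0.9,0,0.002,0],[0,0,0,1.4,0,0.002,0],[0,0,0,1.5,0,0.002,0],[0,0,0,1.5,0,0.002,0],[0,0,0,1.5,0,0.002,0],[0,0,0,1.4,0,0.002,0],[0,0,0,1.2,0,0,0],[0,0,0,0.7,0,0,0],[0,0,0,0.3,0,0,0],[0,0,0,0,0,0,0]]
  ]
}}

```text
time_s: 62.35
ee_pos: [485.9, -352.7, 33.7]
ee_rot: [-179.3, 0.1, 0.2]
force: [0.8, -0.3, -1.8]
gripper_width: 66.8
```

>>> {"op": "move_arm", "data": {
  "increments": [
    [[0,0,0.2,0.4,0,0,0],[0,0,0.2,0.4,0,0,0],[0,0,0.1,0.35,0,0,0],[0,0,0,0.3,0,0,0],[0,0,0,0.2,0,0,0],[0,0,0,0.1,0,0,0],[0,0,0,0,0,0,0]]
  ]
}}

```text
time_s: 63.22
ee_pos: [486.6, -358.4, 16.0]
ee_rot: [-179.3, 0.0, 0.2]
force: [-0.1, -0.3, -1.5]
gripper_width: 66.6
```

>>> {"op": "move_arm", "data": {
  "increments": [
    [[0,0,0,0.12,0,0,0],[0,0,0,0.1,0,0,0],[1,0,0,0,0,0,0],[1,0,0,0,0,0,0],[1,0,0,0,0,0,0],[1,0,0,0,0,0,0],[1,0,0,-1,0,0,0],[1,0,0,-2.5,0,0,0],[1,0,0,-3.5,0,0,0],[1,0,0,-3.5,0,0,0],[1,0,0,-2,0,0,0],[1,0,0,0,0,0,0]]
  ]
}}

```text
time_s: 64.72
ee_pos: [487.6, -360.5, 147.8]
ee_rot: [-179.5, -0.2, 0.2]
force: [-0.3, -0.2, -0.2]
gripper_width: 91.2
```

```bash
python3 - <<'E'
from kin import *
toms("top"); plan((432.3,96,140),(180,0,0),12,1)
E
```

```text
tom [550 151  54  53] 920 c [ 632.2 -610.7   35.3] min [ 556. -676.   31.] max [ 692. -558.   62.]
tom [463 187  27  24] 457 c [ 572.6 -360.2   39.2] min [ 549. -389.   33.] max [ 605. -326.   71.]
tom [ 46 205  35  29] 588 c [548.4 659.   43.4] min [513. 623.   8.] max [582. 721.  74.]
tom [280 248  27  27] 560 c [432.1  97.   34.1] min [401.  65.  37.] max [464. 129.  65.]
t64.78 pos [ 487.1 -360.1  146.7] rot [-1.794e+02 -1.000e-01  2.000e-01] F [ 1.2  0.3 -0. ] w 90.9 q [-37.8  23.9  91.1   0.6  65.3  51.7]
max 3.8 0.001
[[[1,-0.44,-3.8,0.09,-0.001,-0.0,0.0],[1,-0.44,-3.8,0.09,-0.001,-0.0,0.0],[1,-0.44,-3.8,0.09,-0.001,-0.0,0.0],[1,-0.44,-3.8,0.08,-0.001,-0.0,0.0],[1,-0.45,-3.8,0.08,-0.001,-0.0,0.0],[1,-0.45,-3.8,0.08,-0.001,-0.0,0.0],[1,-0.45,-3.8,0.07,-0.001,-0.0,0.0],[1,-0.45,-3.8,0.07,-0.001,-0.0,0.0],[1,-0.45,-3.8,0.07,-0.001,-0.0,0.0],[1,-0.45,-3.8,0.07,-0.001,-0.0,0.0],[1,-0.45,-3.8,0.06,-0.001,-0.0,0.0],[1,-0.46,-3.8,0.06,-0.001,-0.0,0.0]]]
```

>>> {"op": "move_arm", "data": {
  "increments": [
    [[1,-0.25,-2,0,0,0,0],[1,-0.45,-4,0,0,0,0],[1,-0.5,-4.8,0,0,0,0],[1,-0.5,-4.8,0,0,0,0],[1,-0.5,-4.8,0,0,0,0],[1,-0.5,-4.8,0,0,0,0],[1,-0.5,-4.8,0,0,0,0],[1,-0.5,-4.8,0,0,0,0],[1,-0.5,-4.2,0,0,0,0],[1,-0.4,-3,0,0,0,0],[1,-0.2,-1.5,0,0,0,0],[1,0,0,0,0,0,0]]
  ]
}}

```text
time_s: 66.28
ee_pos: [417.3, 99.7, 140.6]
ee_rot: [-178.8, 1.6, 0.4]
force: [1.6, 0.2, -0.1]
gripper_width: 91.5
```

```bash
python3 - <<'E'
from kin import *
toms("top")
plan((432.3,96,70),(180,0,0),7,1)
E
```

```text
tom [550 151  54  56] 1294 c [ 621.3 -617.    36.5] min [ 549. -694.    9.] max [ 694. -555.   62.]
tom [463 187  27  26] 524 c [ 572.2 -360.3   39.1] min [ 541. -389.   34.] max [ 605. -327.   70.]
tom [ 48 205  33  29] 593 c [548.3 658.9  43.3] min [513. 623.  15.] max [583. 690.  75.]
tom [463 222  29  26] 534 c [ 485.8 -357.6   39.3] min [ 455. -388.   30.] max [ 516. -324.   72.]
t66.33 pos [417.3  99.2 140.6] rot [-178.8    1.7    0.4] F [ 0.1 -0.1 -0.4] w 91.0 q [ 10.7   9.8 113.1   1.7  58.6  99.4]
max 1.01 0.004
[[[1,0.24,0.07,1.0,-0.003,0.004,0.001],[1,0.24,0.06,1.0,-0.003,0.004,0.001],[1,0.23,0.06,1.0,-0.003,0.004,0.001],[1,0.23,0.06,1.0,-0.003,0.004,0.001],[1,0.23,0.05,1.01,-0.003,0.004,0.001],[1,0.22,0.05,1.01,-0.003,0.004,0.001],[1,0.22,0.05,1.01,-0.003,0.004,0.001]]]
```

Two tomatoes are in the tub, at x=572 and x=486. I descend on tomato 1.

>>> {"op": "move_arm", "data": {
  "increments": [
    [[1,0.24,0,0.9,-0.003,0.005,0.001],[1,0.26,0,1.1,-0.003,0.005,0.001],[1,0.26,0,1.2,-0.003,0.005,0.001],[1,0.24,0,1.2,-0.003,0.005,0.001],[1,0.2,0,1.1,-0.003,0.005,0.001],[1,0.15,0,0.8,-0.003,0.003,0.001],[1,0,0,0.4,0,0,0],[1,0,0,0,0,0,0]]
  ]
}}

```text
time_s: 67.32
ee_pos: [429.1, 96.5, 66.7]
ee_rot: [180.0, 0.2, -0.3]
force: [0.4, 0.2, -0.4]
gripper_width: 91.0
```

```bash
python3 - <<'E'
from kin import *
plan((432.3,96,11),(180,0,0),6,1)
E
```

```text
t67.33 pos [429.1  96.5  66.7] rot [180.    0.2  -0.3] F [ 0.4  0.2 -0.4] w 91.0 q [ 11.2  15.6 118.5   0.   46.2 101.5]
max 0.93 0.001
[[[1,0.06,0.01,0.93,0.0,0.001,-0.001],[1,0.06,0.01,0.93,0.0,0.001,-0.001],[1,0.06,0.01,0.93,0.0,0.001,-0.001],[1,0.06,0.01,0.93,0.0,0.001,-0.001],[1,0.05,0.01,0.93,0.0,0.001,-0.001],[1,0.05,0.01,0.93,0.0,0.001,-0.001]]]
```

>>> {"op": "move_arm", "data": {
  "increments": [
    [[1,0.05,0,0.9,0,0,0],[1,0.05,0,1.2,0,0,0],[1,0.05,0,1.2,0,0,0],[1,0.05,0,1,0,0,0],[1,0,0,0.7,0,0,0],[1,0,0,0.3,0,0,0],[1,0,0,0,0,0,0],[0,0,0,0,0,0,0],[0,0,0,0,0,0,0],[0,0,0,0,0,0,0],[0,0,0,0,0,0,0],[0,0,0,0,0,0,0]]
  ]
}}

```text
time_s: 68.82
ee_pos: [431.8, 96.7, 10.8]
ee_rot: [-180.0, 0.1, -0.3]
force: [-0.9, -0.1, -0.2]
gripper_width: 66.1
```

>>> {"op": "move_arm", "data": {
  "increments": [
    [[0,0,0,-1,0,0,0],[0,0,0,-2.5,0,0,0],[0,0,0,-3.5,0,0,0],[0,0,0,-3.5,0,0,0],[0,0,0,-2,0,0,0],[0,0,0,-0.5,0,0,0]]
  ]
}}

```text
time_s: 69.58
ee_pos: [431.5, 96.6, 147.1]
ee_rot: [-180.0, 0.1, -0.3]
force: [0.2, -0.2, -2.1]
gripper_width: 65.8
```

>>> {"op": "move_arm", "data": {
  "increments": [
    [[0,-0.1,2,-0.1,0,0,0],[0,-0.25,4,-0.1,0,0,0],[0,-0.25,4.8,-0.1,0,0,0],[0,-0.25,4.8,-0.1,0,0,0],[0,-0.25,4.8,-0.1,0,0,0],[0,-0.25,4.8,-0.1,0,0,0],[0,-0.25,4.8,-0.1,0,0,0],[0,-0.25,4.8,-0.1,0,0,0],[0,-0.2,4.2,0,0,0,0],[0,-0.1,3.2,0,0,0,0],[0,0,1.5,0,0,0,0],[0,0,0,0,0,0,0]]
  ]
}}

```text
time_s: 71.08
ee_pos: [402.9, -351.2, 148.2]
ee_rot: [-179.5, 0.7, -0.2]
force: [-0.4, 0.1, -1.3]
gripper_width: 66.1
```

```bash
python3 - <<'E'
from kin import *
plan((402,-361,36),(180,0,0),9,0)
E
```

```text
t71.08 pos [ 402.9 -351.2  148.2] rot [-179.5    0.7   -0.2] F [-0.4  0.1 -1.3] w 66.1 q [-4.220e+01  1.800e+01  1.001e+02 -1.000e-01  6.260e+01  4.800e+01]
max 1.25 0.001
[[[0,0.0,0.12,1.25,-0.001,0.001,-0.0],[0,0.0,0.12,1.25,-0.001,0.001,-0.0],[0,0.0,0.12,1.25,-0.001,0.001,-0.0],[0,-0.0,0.12,1.25,-0.001,0.001,-0.0],[0,-0.0,0.11,1.25,-0.001,0.001,-0.0],[0,-0.0,0.11,1.25,-0.001,0.001,-0.0],[0,-0.01,0.11,1.25,-0.001,0.001,-0.0],[0,-0.01,0.11,1.25,-0.001,0.001,-0.0],[0,-0.01,0.11,1.25,-0.001,0.001,-0.0]]]
```

>>> {"op": "move_arm", "data": {
  "increments": [
    [[0,0,0.3,0.9,0,0.001,0],[0,0,0.3,1.4,0,0.001,0],[0,0,0.3,1.5,0,0.001,0],[0,0,0.2,1.5,0,0.001,0],[0,0,0.2,1.5,0,0.001,0],[0,0,0.1,1.4,0,0.001,0],[0,0,0,1.2,0,0,0],[0,0,0,0.7,0,0,0],[0,0,0,0.3,0,0,0],[0,0,0,0,0,0,0]]
  ]
}}

```text
time_s: 72.32
ee_pos: [401.6, -360.7, 35.6]
ee_rot: [-179.3, 0.4, -0.0]
force: [-0.2, -0.4, -1.5]
gripper_width: 65.8
```

>>> {"op": "move_arm", "data": {
  "increments": [
    [[0,0,0,0.4,0,0,0],[0,0,0,0.4,0,0,0],[0,0,0,0.4,0,0,0],[0,0,0,0.35,0,0,0],[0,0,0,0.25,0,0,0],[0,0,0,0.1,0,0,0],[0,0,0,0,0,0,0]]
  ]
}}

```text
time_s: 73.2
ee_pos: [402.1, -361.0, 16.2]
ee_rot: [-179.4, 0.3, -0.0]
force: [-0.8, 0.6, -2.3]
gripper_width: 66.0
```

>>> {"op": "move_arm", "data": {
  "increments": [
    [[0,0,0,0.12,0,0,0],[0,0,0,0.1,0,0,0],[1,0,0,0,0,0,0],[1,0,0,0,0,0,0],[1,0,0,0,0,0,0],[1,0,0,0,0,0,0],[1,0,0,-1,0,0,0],[1,0,0,-2.5,0,0,0],[1,0,0,-3.5,0,0,0],[1,0,0,-3.5,0,0,0],[1,0,0,-2,0,0,0],[1,0,0,0,0,0,0]]
  ]
}}

```text
time_s: 74.7
ee_pos: [403.5, -362.9, 147.9]
ee_rot: [-179.6, 0.2, -0.0]
force: [-0.0, -0.2, -0.9]
gripper_width: 91.1
```

>>> {"op": "move_arm", "data": {
  "increments": [
    [[1,0,-2,0,0,0,0],[1,0,-4,0,0,0,0],[1,0,-4.5,0,0,0,0],[1,0,-4,0,0,0,0],[1,0,-3,0,0,0,0],[1,0,-1,0,0,0,0],[1,0,0,0,0,0,0]]
  ]
}}

```text
time_s: 75.58
ee_pos: [397.1, -164.5, 142.9]
ee_rot: [-179.0, 0.9, 0.0]
force: [-0.0, 0.0, 0.2]
gripper_width: 91.0
```

```bash
python3 - <<'E'
from kin import *
toms("top")
f=grab("top");X=f["xyz"];C=f["color"];V=C.max(-1); save("end",C)
for nm,c in(("L",(442,412)),("R",(519,248))):
  m=(X[...,2]>88)&(X[...,2]<112)&(V<90)&(abs(X[...,0]-c[0])<70)&(abs(X[...,1]-c[1])<55)
  P=X[m]; print(nm,len(P),P.mean(0),cv2.minAreaRect(P[:,:2].astype(np.float32)))
v,u=np.mgrid[:400,:640]
for nm,(a,b,c,e),h in(("bottle",(230,265,125,165),100),("beaker",(425,470,115,155),20)):
  m=(u>=a)&(u<=b)&(v>=c)&(v<=e)&(X[...,2]>h); print(nm,X[m].mean(0))
d=np.hypot(X[...,0]-643,X[...,1]); m=(d<28)&(X[...,2]<115); print("jar z",np.percentile(X[m,2],[5,50,95,99]))
m=(d<66)&(d>32)&(X[...,2]<200); print("cone z resid", np.percentile((X[m,2]-(130+54*(d[m]-29.5)/45.5)),[1,50,99]))
m=(u>378)&(u<402)&(v>158)&(v<182)&(C[...,1]>C[...,0].astype(int)+40); print("green z",np.percentile(X[m,2],[50,90]))
print(monitor.state())
E
```

```text
tom [550 151  54  56] 1295 c [ 621.7 -616.9   36.7] min [ 549. -678.   16.] max [ 694. -557.   62.]
tom [463 187  27  26] 522 c [ 572.2 -360.4   39. ] min [ 541. -389.   36.] max [ 605. -327.   70.]
tom [ 48 205  33  29] 589 c [548.6 659.2  43.3] min [513. 623.  15.] max [583. 691.  73.]
tom [463 222  29  26] 529 c [ 485.5 -357.9   39.1] min [ 455. -388.   30.] max [ 516. -324.   73.]
L 158 [442.2090757  412.37903215 103.63700385] ((441.9479675292969, 412.4397888183594), (68.64188385009766, 13.732304573059082), 75.84918212890625)
R 157 [519.09896195 247.3251551  103.79544137] ((519.8893432617188, 246.35240173339844), (13.405341148376465, 65.91349029541016), 4.912337779998779)
bottle [713.77049064 202.79233118 132.2987391 ]
beaker [ 734.30142893 -293.62060249   69.03858597]
jar z [ 23.82172423  45.23381261  68.26250378 112.64131681]
cone z resid [-151.33798409   -0.30087954    7.36923277]
green z [87.83455526 90.24967585]
{'time_s': 75.675, 'qpos': array([-24.51928386,   9.62911213, 112.8463717 ,   0.57792512,
        58.71584498,  65.25524343]), 'qvel': array([-0.84655287,  0.16288136, -0.80859131,  0.00723118, -0.10955194,
       -0.03367354]), 'effort': array([ 4.78439704e-01, -3.00361419e+01, -1.99502331e+01,  1.20687867e-01,
        6.94123562e-02,  2.05003518e-03]), 'ee_pos': array([ 397.449928  , -165.46992323,  143.02241309]), 'ee_rot': array([-1.79057909e+02,  8.78985354e-01, -7.25439178e-02]), 'force': array([ 0.31913047, -0.36878261,  0.09738808]), 'torque': array([-0.0815864 ,  0.12245393, -0.02835882]), 'gripper_width': 90.9115060696212}
```

View pics/end.png

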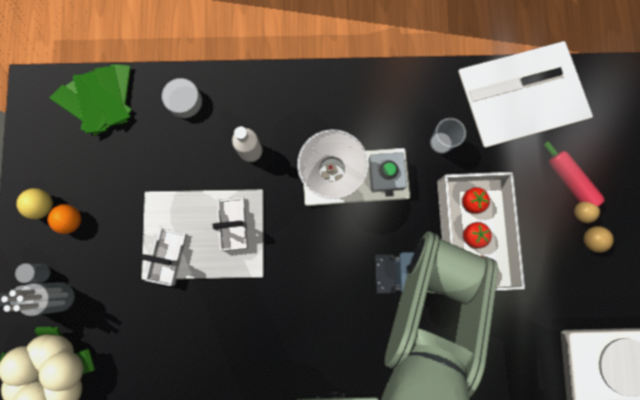

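The top view shows both pans upright on the tray at (167,258) and (232,225), and two tomatoes at (476,200) and (477,235). The arm hides the third. I move clear and check it numerically.

>>> {"op": "move_arm", "data": {
  "increments": [
    [[1,0,-2,-0.5,0,0,0],[1,0,-4,-1,0,0,0],[1,0,-4.5,-1,0,0,0],[1,0,-4,-0.5,0,0,0],[1,0,-3,0,0,0,0],[1,0,-1,0,0,0,0],[1,0,0,0,0,0,0]]
  ]
}}

```text
time_s: 76.55
ee_pos: [402.9, 17.0, 176.4]
ee_rot: [-179.2, 0.7, -0.8]
force: [0.3, -0.9, -0.2]
gripper_width: 91.7
```

```bash
python3 - <<'E'
from kin import *
toms("top")
E
```

```text
tom [550 151  54  56] 1293 c [ 621.4 -617.2   36.7] min [ 550. -676.   19.] max [ 694. -557.   62.]
tom [463 187  27  26] 524 c [ 572.3 -360.1   39.2] min [ 541. -390.   34.] max [ 605. -327.   71.]
tom [ 48 205  34  29] 595 c [548.5 659.   43. ] min [513. 622.  10.] max [583. 690.  75.]
tom [463 222  29  26] 537 c [ 485.8 -357.6   39.2] min [ 455. -388.   31.] max [ 516. -323.   74.]
tom [466 256  29  26] 542 c [ 402.3 -360.4   39.3] min [ 373. -390.   26.] max [ 434. -326.   70.]
```

All three tomatoes are in the tub, so I hand in.

```bash
python3 -c "
from h import *
print(job.job_done())"
```

```text
the job is handed in; nothing more can be done
None
```

I handed the job in at about 77 s of robot time; no verdict comes back. By my last checks everything is in place.

- **Radish:** Both pans were poured through the funnel, and the pieces I could see lie at the bottom of the jar, tops about 45 mm above its floor. I did not count them; both pans and the funnel cone looked empty. The final depth check over the cone had a few low outliers, which I took to be readings through the spout.
- **Start button:** It stopped moving at 12 N, which I took as fully pressed. Afterwards it read 88–90 mm high, so it had sprung back.
- **Pans:** Both stand upright on the tray with handle tops at about 103.7 mm. One was found about 50 mm from where I set it down, probably the announced knock. Its handle is well over the tray, but its back end hangs about 10 mm past the near edge. It stayed flat, so I left it.
- **Tomatoes:** All three are on the tub floor, at x = 402, 486 and 572 mm.
- **Bystanders:** The bottle and beaker read the same positions as at the start, to within 0.5 mm.

My first try at gripping a pan lifted before the fingers had shut, and the second gripped too high. I redid both without spilling anything.

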